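# Close the desk power box: slide the cover home and tighten its four wing screws crosswise

## Task

Gently push the power box's loose cover plate by its tab until it is home against the end stop, under the heads of the four wing screws. Then tighten the screws crosswise in two rounds, so the cover goes down level and is never tipped: first each one only part way (about a twelfth of a turn), a screw and then the one diagonally opposite before the other two, and only then, again crosswise, each until the cover is seated and it feels firmly tight, without overtightening. Leave everything else on the desk alone.

Things in the scene. Friction and masses are not known exactly. Their poses are not given: they have to be found in the camera images.
- box: grey desk power-and-data box fixed to the desk, 180 (x) x 226 (y) x 45 mm. Origin: centre of its underside, on the desk; x points away from its socket faces towards the raised end stop, y to the left of that, z up. On top are two side guides along x (top 60 mm above the desk, inner faces at y = +-101.7 mm) that keep the cover square, and the end stop.
- end_stop (a point): middle of the inner face of the raised end stop on the box, at box x +75 mm, 55 mm above the desk; the stop is 226 mm long (y), 9 mm thick, its top 64 mm above the desk. The cover is home when its far edge meets this face; its origin is then at box x = 0, y = 0.
- seat (a point): middle of the box top, 50 mm above the desk. Round it runs the black rubber ring (110 x 150 mm, under the screws) on which the cover seats; the ring's height differs from box to box and is not measured: seated, the cover's underside is 48.4 to 52.2 mm above the desk. Four springy rubber feet (0.6 N per mm each, inside the ring) hold the loose cover at about 53 mm.
- cover: loose aluminium cover plate, 150 (x) x 200 (y) x 5 mm, 0.24 to 0.39 kg. Origin: centre of its underside, axes parallel to the box's. At its near (-x) edge a push tab stands up: 60 mm long in y, 4 mm thick (x -75 to -71 mm), top 28 mm above the underside. It starts 12 to 18 mm short of home and slides in box +x against 1 to 5 N of friction, slots passing the screw shanks.
- screw_a: wing screw, near left (box x -50, y +70 mm), upright, captive in the box. Origin: centre of the underside of its steel flange (20 mm across), on its axis; own x runs along the wing. The black wing is 32 mm long (x), 10 mm thick (y), 10 to 35 mm above the origin; grip it across its thickness about 26 mm above the origin. At the start the wing lies within 0.7 rad of box x.
- screw_b: wing screw like screw_a, far left (box x +50, y +70 mm). All four tighten clockwise seen from above; quick thread: they go down 24 mm a turn (3.8 mm per rad) and stay where they are left. At the start the flange is 1 to 3 mm above the cover; it takes 0.6 to 2.0 rad, within 0.4 rad the same for all four, until the cover is seated at that screw. Opposite corners: a and c; b and d.
- screw_c: wing screw like screw_a, far right (box x +50, y -70 mm). Running down, a screw takes under 0.12 N m. Once the cover is seated there, the moment needed climbs by about 1.5 N m per rad: 0.2 to 0.3 N m more than while running down is firmly tight (about 25 to 60 N on the cover), from about 0.45 N m more it is overtight.
- screw_d: wing screw like screw_a, near right (box x -50, y -70 mm).
- mug: brushed steel mug, 76 mm across, 90 mm tall; bystander, leave alone. Origin: centre of its underside.
- bottle: clear water bottle, 62 mm across, 200 mm tall; bystander, leave alone. Origin: centre of its underside.
- mouse: black computer mouse, 35 mm tall, on the blue mouse mat; bystander, leave alone. Origin: centre of its underside.
- phone: black smartphone lying flat, 150 x 74 x 9 mm; bystander, leave alone. Origin: centre of its underside.
- pen: blue and white marker pen lying down, 130 x 14 x 14 mm; bystander, leave alone. Origin: centre of its underside.
- stapler: grey stapler, 140 x 34 mm, 51 mm tall; bystander, leave alone. Origin: centre of its underside.
Not all that is in view belongs to the job. Of the things shaped like the cover, the aluminium one is meant.

How it is judged:
By the outcome, as a careful person would: the job done as asked, in the order asked, and still so for the second after the job is handed in, with the robot touching nothing.
It also fails if it takes over 72 s, if anything falls off the work surface, if the arm or the gripper's body presses on something with over 40 N, if the wrist force passes 120 N, or if a joint passes its speed limit or range.

## Robot

A 6-joint arm with a two-finger parallel gripper is mounted at the origin on the work surface. World frame = base frame: x ahead of the robot, y to its left, z up, the work surface at z = 0. Lengths are in m, angles in degrees, forces in N, time in s.
With the tool pointing down it reaches from about 0.375 to 0.9 m from the base axis. Payload 3.1 kg.
Tool frame: the origin (TCP) lies between the finger pads; the fingertips stand 22 mm ahead of it and the grasp point (between the pads) lies 3 mm ahead of it (bot.tip_extent is the distance from the TCP to the fingertips, in m); y points along the fingers, z is the direction in which the jaws open and shut, and the axes are right-handed (so a half turn about y gives the same grasp; the last joint's range is limited). The gripper opens to 87 mm and grips with 3 to 60 N. Pads are 19 mm wide; open, the fingers measure 117 mm over their backs; the gripper's body (75 mm by 190 mm) begins 51 mm behind the grasp point.
Start: joints at [67.007, 30.224, 82.088, -0, 67.689, -10.227], TCP at [0.138, 0.61, 0.245] pointing down, gripper open.
Joint ranges: [-176.69, 176.69], [-43.24, 126.21], [12.49, 139.97], [-82, 262], [0, 151.66], [-163.58, 163.58]. Speed limits (degrees/s): [159.86, 159.86, 180, 180, 180, 180].

## Interface

Orientations are given as a 3x3 rotation matrix whose columns are the frame's x, y, z axes.
In Python, from rig import bot, eyes, models gives the robot as it stands. The module is installed in compiled form; this text tells all that it offers.
- The arm moves only by the tool arm_command, never from a script. Its arguments are lists of equal length, an entry for each row: "translation": the shift along the tool's x, y, z each as a share of 0.08 m, from -1 to 1, a list of three; "rotation": the turn, a rotation vector about the tool's x, y, z each as a share of 60 degrees, from -1 to 1, a list of three; "grip": the closure, from -1 (fully open) to 1 (shut), so that 0 is half open. In form: {"translation": [[x, y, z], ...], "rotation": [[rx, ry, rz], ...], "grip": [grip, ...]}. A call has 1 to 5 rows; each row is the pose to reach, as a shift and turn from the pose commanded when the call began, along the tool's axes at that moment; what a row does not reach only later rows make up. A row lasts 1/10 s, in which the tool goes at most 50 mm and 8.59 degrees, less where a joint would pass 70% of its speed; a pose out of reach is approached as far as the arm can. A call with a number of a shift or a turn outside -1 to 1 is refused whole. A call with a gripper value outside its range is refused whole. The fingers move at their own pace and stop on an object; the grip force is fixed at half the most. Time passes only in rows, so rows that repeat a pose let the fingers close. It gives the time, the measured TCP pose, the force and the opening at its end, in the units of the state.
- bot.read_state(): the state, without advancing time (a new reading comes with each control period).
- eyes.capture(name): name is "scene" or "top"; returns a dict with "image" (400x640x3 uint8, blue, green, red), "mtx" (3x3 intrinsics, pixels), "rvec" (rotation vector, rad) and "tvec" (3), from world to camera coordinates, as OpenCV has them. Camera axes: x right, y down, z forward; pixel columns grow to the right and rows downward; lengths in m; the calibration is good to about 2 mm. A picture is of the moment at which its call begins. There is no depth.
- bot.hand_in(): hands the job in, once; it reports no verdict.
Trained networks look in the newest picture that a camera, given by its name, has taken for a name from the list of things; names that differ only in an ending like _2 or _b are one class to them, and where a whole thing is asked for, a point or a joint stands for the part that bears it (a point fixed in the world has none). Each returns a list of dicts, best first, with "conf" (0 to 1); they miss things now and then, are a little off and sometimes report something else, mostly with a low value. They report only what shows in the picture. A call takes as long as a camera call. They do not tell look-alikes from the thing itself.
- models.recognise(camera, thing): "extent" ([left, top, right, bottom] as shares, 0 to 1, of the picture: columns of its width, rows of its height, round what is visible of it).
- models.spot_point(camera, thing): "point" ([column, row] as shares, 0 to 1, of the picture: columns of its width, rows of its height: a listed point, or the origin of a listed thing).
The state is a dict: "time_s": time; "joint_positions": joint angles; "qvel": joint speeds; "tau": joint torques, N m; "position": TCP position; "tcp_rot": TCP orientation; "force": force on the tool from outside, world axes, zero at the start; "moment": the same for the moment, N m; "opening": opening from 0.0 (shut) to 1.0 (fully open).
Only numpy, scipy, OpenCV 4.12 (cv2) and the standard library are available. Lean on these libraries where they do the work, as an engineer would, in place of code of your own. Each camera call takes 0.05 s, during which the arm holds its last target. There are 200 camera calls.

## Working session

There is one attempt and no reset: what is moved stays moved. The work goes in short steps, Python scripts to look and compute and a tool call to move; the robot and the scene stay as the last step left them, time stands still between calls to the robot, and variables do not carry over. Pictures are saved under pics/ and viewed, about 8 in all and at most 12, crops included, and the job is handed in when it is done.

Besides the shell and the picture viewer there is one more tool, called after ">>>" as name(argument=value, ...) on one line, values as JSON. arm_command: Moves the arm, as the interface text tells. Shift numbers are shares of 0.08 m and turn numbers shares of 60 degrees, none past 1 either way. Its arguments: {"type":"object","properties":{"translation":{"type":"array"},"rotation":{"type":"array"},"grip":{"type":"array"}},"required":["translation","rotation","grip"]}

```bash
mkdir -p pics; cat > h.py <<'E'
import numpy as np, cv2
from rig import bot, eyes, models
def cap(n,save=None):
    c=eyes.capture(n)
    if save: cv2.imwrite('pics/'+save,c['image'])
    R=cv2.Rodrigues(np.array(c['rvec'],float))[0]; return c,R,np.array(c['tvec'],float).reshape(3)
def ray(cam,px,z):
    c,R,t=cam; K=np.array(c['mtx'])
    d=R.T@np.linalg.inv(K)@np.array([px[0],px[1],1.]); o=-R.T@t
    return o+d*(z-o[2])/d[2]
def proj(cam,P):
    c,R,t=cam
    return cv2.projectPoints(np.array(P,float).reshape(-1,3),R,t,np.array(c['mtx']),None)[0].reshape(-1,2)
E
python3 - <<'E'
from h import *
np.set_printoptions(precision=4,suppress=True)
for n in ['top','scene']:
    c=cap(n,n+'0.png')
    print(n,'campos',-c[1].T@c[2])
    for th,z in [('end_stop',.055),('seat',.05),('box',0),('cover',.053),('screw_a',.060)]:
        for r in models.spot_point(n,th)[:6]:
            p=np.array(r['point'])*[640,400]; print(th,round(r['conf'],2),p,ray(c,p,z))
s=bot.read_state();print(s)
E
```

```text
top campos [0.2542 0.0554 1.1949]
end_stop 0.77 [310.208 170.68 ] [0.622  0.0453 0.055 ]
cover 0.85 [315.584 195.6  ] [0.542  0.0357 0.053 ]
cover 0.84 [172.288 293.   ] [0.2907 0.4712 0.053 ]
screw_a 0.64 [339.712 195.4  ] [ 0.5344 -0.0371  0.06  ]
screw_a 0.6 [333.376 172.08 ] [ 0.6097 -0.0252  0.06  ]
screw_a 0.44 [295.616 212.92 ] [0.4922 0.1    0.06  ]
screw_a 0.4 [289.216 177.8  ] [0.6034 0.1113 0.06  ]
scene campos [ 0.9071 -0.6064  1.0081]
end_stop 0.74 [372.992 232.2  ] [0.6403 0.0496 0.055 ]
box 0.74 [342.72 235.6 ] [0.5608 0.037  0.    ]
cover 0.91 [337.92 218.  ] [0.5406 0.0458 0.053 ]
cover 0.82 [338.496 106.28 ] [0.3148 0.4423 0.053 ]
screw_a 0.65 [316.288 237.68 ] [ 0.5278 -0.0402  0.06  ]
screw_a 0.62 [352.192 247.12 ] [ 0.6186 -0.0199  0.06  ]
screw_a 0.61 [374.208 210.6  ] [0.6126 0.1098 0.06  ]
screw_a 0.43 [335.872 196.68 ] [0.5025 0.1009 0.06  ]
{'time_s': 0.6, 'joint_positions': array([ 67.0082,  30.2207,  82.0891,  -0.0002,  67.6887, -10.2257]), 'qvel': array([-0.0545, -0.1029,  0.0234, -0.0395,  0.0474, -0.0018]), 'tau': array([ -0.0011, -43.9749, -17.689 ,   0.0633,   0.0506,  -0.    ]), 'position': array([0.1381, 0.6095, 0.2446]), 'tcp_rot': array([[ 0.9753,  0.    ,  0.221 ],
       [-0.221 ,  0.    ,  0.9753],
       [ 0.    , -1.    ,  0.    ]]), 'force': array([ 0.2179, -0.0389, -0.6746]), 'moment': array([ 0.0623, -0.0436,  0.0349]), 'opening': 0.9999032041985891}
```

```bash
python3 - <<'E'
import cv2
a=cv2.imread('pics/top0.png')[140:245,250:380]; b=cv2.imread('pics/scene0.png')[150:290,270:430]
a=cv2.resize(a,None,fx=5.5,fy=5.5,interpolation=2); cv2.imwrite('pics/topc.png',a)
b=cv2.resize(b,None,fx=4,fy=4,interpolation=2); cv2.imwrite('pics/scec.png',b)
E
```

```text
(no output)
```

View pics/topc.png

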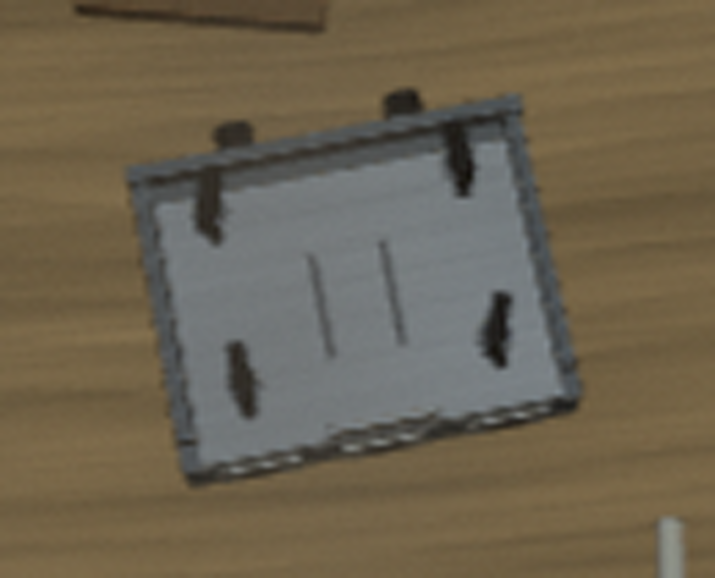

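View pics/scec.png

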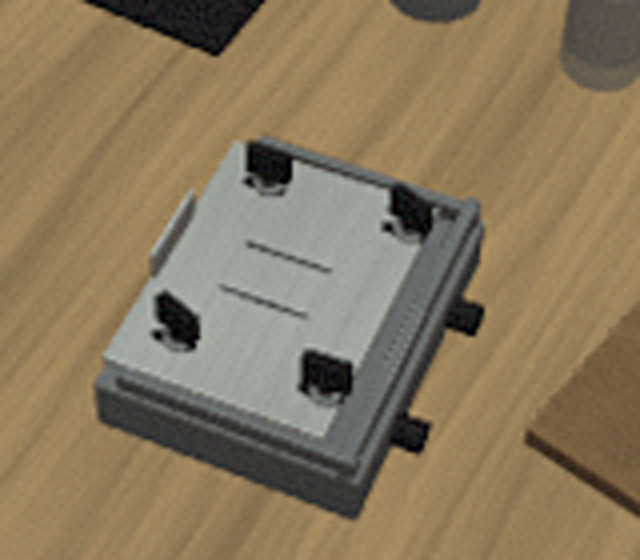

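View pics/scene0.png

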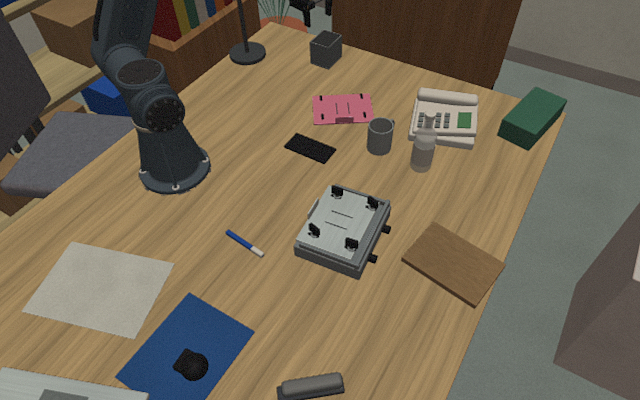

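```bash
cat > fit.py <<'E'
from h import *
from scipy.optimize import least_squares
np.set_printoptions(precision=4,suppress=True)
T=cap('top'); S=cap('scene')
u=lambda p,f,o:(np.array(p)+.5)/f-.5+np.array(o)
# (box point mm, pixel)
top=[((84,113,64),(128,168)),((84,-113,64),(520,95)),((75,101.7,64),(155,190)),((-90,-113,60),(582,380)),((-90,113,0),(192,487)),((-90,-113,0),(578,407))]
sc=[((84,-113,64),(352,468)),((84,113,64),(474,202)),((90,-113,0),(357,517)),((-90,-113,0),(100,415)),((90,-113,45),(365,480))]
D=[(T,p,u(q,5.5,(250,140))) for p,q in top]+[(S,p,u(q,4,(270,150))) for p,q in sc]
def W(v,P):
    P=np.array(P,float).reshape(-1,3)/1000; c,s=np.cos(v[2]),np.sin(v[2])
    return P@np.array([[c,s,0],[-s,c,0],[0,0,1]])+[v[0],v[1],0]
def res(v): return np.concatenate([proj(c,W(v,p))[0]-q for c,p,q in D])
r=least_squares(res,[.557,.037,.18],loss='soft_l1')
print(r.x,np.degrees(r.x[2])); print(res(r.x).reshape(-1,2))
v=r.x
if __name__=='__main__':
    for n,x,y in [('a',-50,70),('b',50,70),('c',50,-70),('d',-50,-70)]:
        o=W(v,(x,y,60))[0]
        best=[]
        for dx in (-3,0,3):
         for dy in (-3,0,3):
          for yaw in np.radians(np.arange(-48,49,3)):
            t=yaw+v[2]; sc=0
            for cam,gray in ((T,None),(S,None)):
                g=cv2.resize(cv2.cvtColor(cam[0]['image'],cv2.COLOR_BGR2GRAY),None,fx=4,fy=4,interpolation=1).astype(float)
                P=np.array([[a*16,b*5,z] for a in(-1,1) for b in(-1,1) for z in(10,35)],float)/1000
                R=np.array([[np.cos(t),-np.sin(t),0],[np.sin(t),np.cos(t),0],[0,0,1]])
                P=P@R.T+o+[dx/1e3,dy/1e3,0]
                h=cv2.convexHull(((proj(cam,P)+.5)*4-.5).astype(np.float32)).astype(np.int32)
                m=np.zeros(g.shape,np.uint8); cv2.fillConvexPoly(m,h,1)
                ring=cv2.dilate(m,np.ones((13,13)))-m
                x0,y0,w,hh=cv2.boundingRect(h); sl=np.s_[y0-15:y0+hh+15,x0-15:x0+w+15]
                m,ring,gg=m[sl],ring[sl],g[sl]
                sc+=gg[ring>0].mean()-gg[m>0].mean()
            best.append((sc,np.degrees(yaw),dx,dy))
        best.sort(reverse=True); print(n,o,[tuple(np.round(b,1)) for b in best[:4]])
    for th in ['bottle','mug','phone']:
        for cam,nm in ((T,'top'),(S,'scene')):
            q=models.spot_point(nm,th)
            if q: print(th,nm,q[0]['conf'],ray(cam,np.array(q[0]['point'])*[640,400],0))
    for z in (58,):
        print('cover far edge mid',proj(T,W(v,[(75-s,y,58) for s in(12,15,18) for y in (95,-95)])))
E
python3 fit.py
```

```text
[0.5603 0.04   0.1183] 6.775588669522327
[[-0.9465  0.2622]
 [-0.256  -0.782 ]
 [-1.6937 -1.7121]
 [ 1.1616  1.5627]
 [-0.2672  0.6267]
 [ 0.0143  0.6143]
 [ 0.2601 -0.8451]
 [ 1.2426 -1.1316]
 [ 0.2262  1.7126]
 [-0.7894  2.6007]
 [-0.9737  1.2918]]
a [0.5024 0.1036 0.06  ] [(np.float64(125.6), np.float64(-3.0), np.float64(0.0), np.float64(0.0)), (np.float64(125.3), np.float64(0.0), np.float64(0.0), np.float64(0.0)), (np.float64(124.8), np.float64(3.0), np.float64(0.0), np.float64(0.0)), (np.float64(124.2), np.float64(-6.0), np.float64(0.0), np.float64(0.0))]
b [0.6017 0.1154 0.06  ] [(np.float64(107.3), np.float64(-27.0), np.float64(0.0), np.float64(0.0)), (np.float64(107.2), np.float64(-24.0), np.float64(0.0), np.float64(0.0)), (np.float64(106.0), np.float64(-30.0), np.float64(0.0), np.float64(0.0)), (np.float64(105.3), np.float64(-18.0), np.float64(0.0), np.float64(0.0))]
c [ 0.6182 -0.0236  0.06  ] [(np.float64(131.5), np.float64(3.0), np.float64(0.0), np.float64(0.0)), (np.float64(130.8), np.float64(6.0), np.float64(0.0), np.float64(0.0)), (np.float64(130.2), np.float64(0.0), np.float64(0.0), np.float64(0.0)), (np.float64(130.2), np.float64(9.0), np.float64(0.0), np.float64(0.0))]
d [ 0.5189 -0.0354  0.06  ] [(np.float64(160.9), np.float64(-24.0), np.float64(0.0), np.float64(0.0)), (np.float64(160.7), np.float64(-27.0), np.float64(0.0), np.float64(0.0)), (np.float64(160.0), np.float64(-21.0), np.float64(0.0), np.float64(0.0)), (np.float64(157.4), np.float64(-30.0), np.float64(0.0), np.float64(0.0))]
bottle top 0.72 [0.6291 0.3815 0.    ]
bottle scene 0.66 [0.6387 0.3796 0.    ]
mug top 0.74 [ 0.6935 -0.3442  0.    ]
mug scene 0.85 [0.4889 0.3826 0.    ]
phone top 0.72 [0.3104 0.2682 0.    ]
phone scene 0.61 [0.4933 0.3945 0.    ]
cover far edge mid [[279.14   176.2483]
 [339.5699 164.1705]
 [279.3192 177.1658]
 [339.7815 165.0743]
 [279.4985 178.0842]
 [339.9933 165.979 ]]
```

```bash
cat > ref.py <<'E'
from h import *
from scipy.optimize import minimize
np.set_printoptions(precision=4,suppress=True)
def Rz(t): return np.array([[np.cos(t),-np.sin(t),0],[np.sin(t),np.cos(t),0],[0,0,1]])
XY=np.array([(-50,70),(50,70),(50,-70),(-50,-70)])/1e3
P0=np.array([[a*16,b*5,z] for a in(-1,1) for b in(-1,1) for z in(10,35)],float)/1000
def prep(cams): return [(c,cv2.resize(cv2.cvtColor(c[0]['image'],cv2.COLOR_BGR2GRAY),None,fx=4,fy=4,interpolation=1).astype(float)) for c in cams]
def hull(cam,x,y,z,t): return cv2.convexHull(((proj(cam,P0@Rz(t).T+[x,y,z])+.5)*4-.5).astype(np.float32))
def score(G,x,y,z,t):
    sc=0
    for cam,g in G:
        h=hull(cam,x,y,z,t); x0,y0,w,hh=cv2.boundingRect(h); o=np.array([x0-12,y0-12])
        gg=g[o[1]:y0+hh+12,o[0]:x0+w+12]; m=np.zeros(gg.shape,np.uint8)
        cv2.fillConvexPoly(m,np.round((h-o)*16).astype(np.int32),1,shift=4)
        ring=cv2.dilate(m,np.ones((13,13)))-m
        sc+=gg[ring>0].mean()-gg[m>0].mean()
    return sc
def sxy(v): return (Rz(v[2])[:2,:2]@XY.T).T+v[:2]
if __name__=='__main__':
    T=cap('top');S=cap('scene'); 
    for nm,cs in (('both',[T,S]),('top',[T]),('scene',[S])):
        G=prep(cs)
        f=lambda p:-sum(score(G,*xy,.060,t+p[2]/57.3) for xy,t in zip(sxy((p[0]/1e3,p[1]/1e3,p[2]/57.3)),p[3:]/57.3))
        x0=np.array([560.3,40,6.8,-2,-26,3,-24.])
        sim=np.vstack([x0]+[x0+np.eye(7)[i]*(3 if i<3 else 6) for i in range(7)])
        r=minimize(f,x0,method='Nelder-Mead',options=dict(initial_simplex=sim,xatol=.05,fatol=.05,maxiter=400))
        print(nm,r.x,-f(x0),-r.fun)
        if nm=='both': v=r.x
    for c,o,wh,n in ((T,(250,140),(130,105),'t'),(S,(270,150),(160,140),'s')):
        im=cv2.resize(c[0]['image'],None,fx=4,fy=4,interpolation=2)
        for xy,t in zip(sxy((v[0]/1e3,v[1]/1e3,v[2]/57.3)),v[3:]/57.3):
            cv2.polylines(im,[hull(c,*xy,.06,t+v[2]/57.3).astype(np.int32)],True,(0,0,255),1)
        B=lambda P:((proj(c,(np.array(P)/1e3)@Rz(v[2]/57.3).T+[v[0]/1e3,v[1]/1e3,0])+.5)*4-.5).astype(np.int32)
        for P in ([(84,113,64),(84,-113,64),(75,-113,64),(75,113,64)],[(-90,113,0),(-90,-113,0),(90,-113,0),(90,113,0)],[(-90,101.7,60),(-90,-101.7,60),(75,-101.7,60),(75,101.7,60)]):
            cv2.polylines(im,[B(P)],True,(0,255,0),1)
        cv2.imwrite(f'pics/o{n}.png',im[o[1]*4:(o[1]+wh[1])*4,o[0]*4:(o[0]+wh[0])*4])
    a=cv2.imread('pics/ot.png');b=cv2.imread('pics/os.png')
    h=max(a.shape[0],b.shape[0]); pad=lambda i:cv2.copyMakeBorder(i,0,h-i.shape[0],0,0,0)
    m=np.hstack([pad(a),pad(b)]); cv2.imwrite('pics/ov.png',cv2.resize(m,(800,int(800*m.shape[0]/m.shape[1]))))
E
python3 ref.py
```

```text
both [560.1486  39.9715   6.1904   1.098  -27.2493   3.3983 -21.8246] 527.0369836087119 533.5545330323313
top [558.6315  40.093    6.2054   1.4972 -18.7404   0.0958 -18.9207] 178.948665115573 187.84475500368598
scene [560.4968  39.4672   6.2177   0.1169 -32.9389  10.9471 -25.6822] 348.0883184931389 356.6712589610201
```

View pics/ov.png

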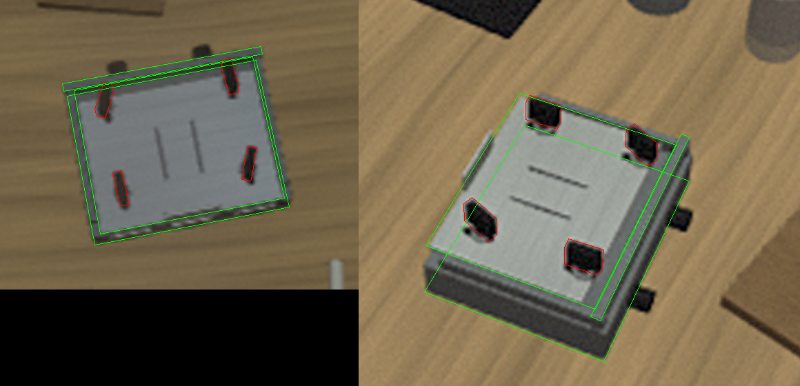

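>>> arm_command(translation=[[0.379,0,-0.447],[0.757,0,-0.895]], rotation=[[0,0,0],[0,0,0]], grip=[1,1])

```text
time_s: 1.3
position: [0.1814, 0.5261, 0.2443]
tcp_rot: [[0.976, 0.001, 0.218], [-0.218, 0.001, 0.976], [0.0, -1.0, 0.001]]
force: [0.0, -0.2, 0.2]
opening: 0.894
```

>>> arm_command(translation=[[0.379,0,-0.447],[0.757,0,-0.895]], rotation=[[0,0,0],[0,0,0]], grip=[1,1])

```text
time_s: 1.5
position: [0.2251, 0.4417, 0.2447]
tcp_rot: [[0.976, 0.001, 0.22], [-0.22, 0.0, 0.976], [0.001, -1.0, 0.0]]
force: [0.6, -0.7, -0.5]
opening: 0.726
```

>>> arm_command(translation=[[0.379,0,-0.447],[0.757,0,-0.895]], rotation=[[0,0,0],[0,0,0]], grip=[1,1])

```text
time_s: 1.7
position: [0.2684, 0.3584, 0.2448]
tcp_rot: [[0.975, 0.001, 0.22], [-0.22, 0.001, 0.975], [0.001, -1.0, 0.001]]
force: [1.0, -0.1, -0.2]
opening: 0.541
```

>>> arm_command(translation=[[0.379,0,-0.447],[0.757,0,-0.895]], rotation=[[0,0,0],[0,0,0]], grip=[1,1])

```text
time_s: 1.9
position: [0.3118, 0.2752, 0.2449]
tcp_rot: [[0.975, 0.001, 0.22], [-0.22, 0.0, 0.975], [0.001, -1.0, 0.001]]
force: [1.6, -0.1, -0.7]
opening: 0.354
```

>>> arm_command(translation=[[0.379,0,-0.447],[0.757,0,-0.895]], rotation=[[0,0,0],[0,0,0]], grip=[1,1])

```text
time_s: 2.1
position: [0.3551, 0.1918, 0.2449]
tcp_rot: [[0.975, 0.001, 0.221], [-0.221, 0.0, 0.975], [0.001, -1.0, 0.001]]
force: [0.3, 0.7, 0.3]
opening: 0.172
```

>>> arm_command(translation=[[0.379,0,-0.447],[0.757,0,-0.895]], rotation=[[0,0,0],[0,0,0]], grip=[1,1])

```text
time_s: 2.3
position: [0.3983, 0.1084, 0.2449]
tcp_rot: [[0.975, 0.001, 0.221], [-0.221, 0.0, 0.975], [0.001, -1.0, 0.0]]
force: [0.5, 0.6, 1.2]
opening: 0.032
```

>>> arm_command(translation=[[0.379,0,-0.447],[0.757,0,-0.895],[0.757,0,-0.895],[0.757,0,-0.895],[0.757,0,-0.895]], rotation=[[0,0,0],[0,0,0],[0,-0.14,0],[0,-0.28,0],[0,-0.317,0]], grip=[1,1,1,1,1])

```text
time_s: 2.8
position: [0.4411, 0.0263, 0.2446]
tcp_rot: [[0.994, 0.0, -0.111], [0.111, -0.0, 0.994], [0.0, -1.0, -0.0]]
force: [-0.0, -0.1, 0.5]
opening: 0.004
```

>>> arm_command(translation=[[0,0.5,0],[0,1,0]], rotation=[[0,0,0],[0,0,0]], grip=[1,1])

```text
time_s: 3.0
position: [0.4426, 0.0267, 0.165]
tcp_rot: [[0.994, 0.006, -0.109], [0.109, -0.001, 0.994], [0.006, -1.0, -0.002]]
force: [0.7, -0.9, -1.2]
opening: 0.005
```

>>> arm_command(translation=[[0,0.5,0],[0,0.9,0],[0,1,0],[0.04,1,0],[0.08,1,0]], rotation=[[0,0,0],[0,0,0],[0,0,0],[0,0,0],[0,0,0]], grip=[1,1,1,1,1])

```text
time_s: 3.5
position: [0.4484, 0.0276, 0.0855]
tcp_rot: [[0.994, 0.002, -0.109], [0.109, -0.0, 0.994], [0.002, -1.0, -0.001]]
force: [0.9, 0.6, -0.6]
opening: 0.012
```

>>> arm_command(translation=[[0.02,0.02,0],[0.04,0.03,0],[0.06,0.03,0],[0.08,0.03,0]], rotation=[[0,0,0],[0,0,0],[0,0,0],[0,0,0]], grip=[1,1,1,1])

```text
time_s: 3.9
position: [0.4538, 0.0285, 0.0827]
tcp_rot: [[0.994, 0.001, -0.109], [0.109, -0.0, 0.994], [0.001, -1.0, -0.0]]
force: [-0.6, -0.3, -1.1]
opening: 0.007
```

>>> arm_command(translation=[[0.015,0,0],[0.03,0,0],[0.045,0,0],[0.06,0,0],[0.075,0,0]], rotation=[[0,0,0],[0,0,0],[0,0,0],[0,0,0],[0,0,0]], grip=[1,1,1,1,1])

```text
time_s: 4.4
position: [0.4595, 0.0291, 0.0821]
tcp_rot: [[0.994, -0.0, -0.109], [0.109, 0.0, 0.994], [-0.0, -1.0, 0.0]]
force: [-0.2, -0.4, 0.7]
opening: 0.002
```

>>> arm_command(translation=[[0.015,0,0],[0.03,0,0],[0.045,0,0],[0.06,0,0],[0.075,0,0]], rotation=[[0,0,0],[0,0,0],[0,0,0],[0,0,0],[0,0,0]], grip=[1,1,1,1,1])

```text
time_s: 4.9
position: [0.465, 0.0299, 0.0821]
tcp_rot: [[0.994, -0.001, -0.109], [0.109, 0.0, 0.994], [-0.001, -1.0, 0.0]]
force: [-2.5, -0.6, 1.4]
opening: 0.011
```

>>> arm_command(translation=[[0.015,0,0],[0.03,0,0],[0.045,0,0],[0.06,0,0]], rotation=[[0,0,0],[0,0,0],[0,0,0],[0,0,0]], grip=[1,1,1,1])

```text
time_s: 5.3
position: [0.4702, 0.0303, 0.0822]
tcp_rot: [[0.994, -0.0, -0.109], [0.109, 0.0, 0.994], [-0.0, -1.0, 0.0]]
force: [-2.4, -0.7, 1.4]
opening: 0.004
```

>>> arm_command(translation=[[0.01,0,0],[0.02,0,0],[0.03,0,0]], rotation=[[0,0,0],[0,0,0],[0,0,0]], grip=[1,1,1])

```text
time_s: 5.6
position: [0.4726, 0.0306, 0.0822]
tcp_rot: [[0.994, -0.0, -0.109], [0.109, 0.0, 0.994], [-0.0, -1.0, 0.0]]
force: [-2.7, -0.6, 1.2]
opening: 0.006
```

>>> arm_command(translation=[[0.01,0,0],[0.02,0,0]], rotation=[[0,0,0],[0,0,0]], grip=[1,1])

```text
time_s: 5.8
position: [0.4739, 0.0308, 0.0821]
tcp_rot: [[0.994, -0.001, -0.109], [0.109, 0.0, 0.994], [-0.001, -1.0, 0.0]]
force: [-4.1, -1.4, 0.1]
opening: 0.009
```

```bash
python3 - <<'E'
from h import *
s=bot.read_state();print(s['position'],s['force'])
c=cap('scene'); im=c[0]['image'][160:280,280:420]; cv2.imwrite('pics/p1.png',cv2.resize(im,None,fx=5,fy=5,interpolation=2))
E
```

```text
[0.47393072 0.03076768 0.08212061] [-4.0560897  -1.37203025  0.10342881]
```

View pics/p1.png

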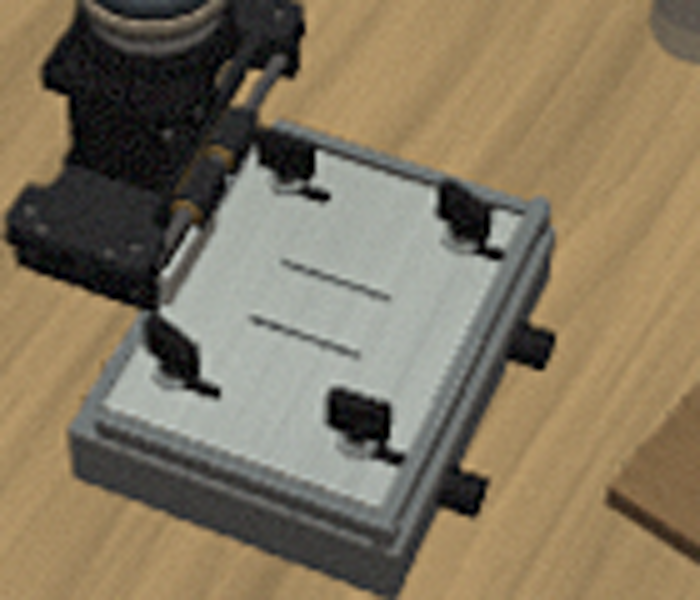

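>>> arm_command(translation=[[0.008,0,0],[0.015,0,0]], rotation=[[0,0,0],[0,0,0]], grip=[1,1])

```text
time_s: 6.05
position: [0.4742, 0.0311, 0.082]
tcp_rot: [[0.994, -0.003, -0.109], [0.109, 0.0, 0.994], [-0.003, -1.0, 0.001]]
force: [-5.7, -0.6, 1.3]
opening: 0.004
```

>>> arm_command(translation=[[0.006,0,0],[0.01,0,0]], rotation=[[0,0,0],[0,0,0]], grip=[1,1])

```text
time_s: 6.25
position: [0.4742, 0.0312, 0.0819]
tcp_rot: [[0.994, -0.004, -0.109], [0.109, 0.0, 0.994], [-0.004, -1.0, 0.001]]
force: [-6.1, -0.2, 1.6]
opening: 0.006
```

>>> arm_command(translation=[[0.006,0,0],[0.012,0,0],[0.012,0,0]], rotation=[[0,0,0],[0,0,0],[0,0,0]], grip=[1,1,1])

```text
time_s: 6.55
position: [0.4742, 0.0312, 0.0817]
tcp_rot: [[0.994, -0.006, -0.109], [0.109, 0.0, 0.994], [-0.006, -1.0, 0.001]]
force: [-7.1, -1.6, 2.3]
opening: 0.007
```

>>> arm_command(translation=[[-0.1,0,0],[-0.2,-0.1,0],[-0.2,-0.6,0],[-0.2,-0.8,0]], rotation=[[0,0,0],[0,0,0],[0,0,0],[0,0,0]], grip=[1,0,0,0])

```text
time_s: 6.95
position: [0.4632, 0.0289, 0.1488]
tcp_rot: [[0.994, 0.006, -0.109], [0.109, -0.001, 0.994], [0.006, -1.0, -0.002]]
force: [0.6, -1.0, -0.4]
opening: 0.195
```

```bash
cat >> h.py <<'E'
SC={'a':(.5028,.1042),'b':(.6022,.1150),'c':(.6174,-.0242),'d':(.5180,-.0350)}
def st(tgt=None,yaw=None,z=None):
    s=bot.read_state(); R=np.array(s['tcp_rot']); p=np.array(s['position'])
    y=np.degrees(np.arctan2(R[1,0],R[0,0]))
    print('t',round(s['time_s'],2),'p',p.round(4),'yaw',y.round(2),'F',np.round(s['force'],1),'M',np.round(s['moment'],3),'op',round(s['opening']*87,1),'q',np.round(s['joint_positions'],0))
    if tgt is not None:
        d=np.array([*tgt,z if z else p[2]])-p
        print('share',(R.T@d/.08).round(3),'ry',round((y-yaw)/60,3))
E
python3 -c "
from h import *
st(SC['a'],7)"
```

```text
t 6.95 p [0.4632 0.0289 0.1488] yaw 6.24 F [ 0.6 -1.  -0.4] M [ 0.056 -0.001  0.023] op 17.0 q [ -10.   27.  110.    0.   42. -107.]
share [0.595 0.002 0.882] ry -0.013
```

>>> arm_command(translation=[[0.3,0,0.44],[0.595,0,0.882],[0.595,0.3,0.882],[0.595,0.6,0.882],[0.595,0.6,0.882]], rotation=[[0,-0.01,0],[0,-0.013,0],[0,-0.013,0],[0,-0.013,0],[0,-0.013,0]], grip=[0,0,0,0,0])

```text
time_s: 7.45
position: [0.5, 0.105, 0.0968]
tcp_rot: [[0.992, -0.002, -0.123], [0.123, 0.0, 0.992], [-0.002, -1.0, 0.0]]
force: [-0.8, 0.3, 0.3]
opening: 0.494
```

```bash
python3 - <<'E'
from h import *
st(SC['a'],7,.0895)
E
```

```text
t 7.45 p [0.5    0.105  0.0968] yaw 7.07 F [-0.8  0.3  0.3] M [ 0.01   0.032 -0.03 ] op 43.0 q [ -1.  35. 105.   0.  40. -98.]
share [ 0.033  0.091 -0.014] ry 0.001
```

>>> arm_command(translation=[[0.033,0.091,-0.014],[0.033,0.091,-0.014],[0.033,0.091,-0.014],[0.033,0.091,-0.014],[0.033,0.091,-0.014]], rotation=[[0,0,0],[0,0,0],[0,0,0],[0,0,0],[0,0,0]], grip=[0,1,1,1,1])

```text
time_s: 7.95
position: [0.5039, 0.1037, 0.0915]
tcp_rot: [[0.993, 0.001, -0.122], [0.122, -0.0, 0.993], [0.001, -1.0, -0.0]]
force: [0.7, -1.0, -0.5]
opening: 0.223
```

>>> arm_command(translation=[[0,0,0],[0,0,0]], rotation=[[0,0,0],[0,0,0]], grip=[1,1])

```text
time_s: 8.15
position: [0.5035, 0.1053, 0.0913]
tcp_rot: [[0.993, 0.001, -0.12], [0.12, 0.003, 0.993], [0.001, -1.0, 0.003]]
force: [0.2, 6.1, 1.7]
opening: 0.109
```

```bash
python3 - <<'E'
from h import *
st(SC['a'],7,.0895)
E
```

```text
t 8.15 p [0.5035 0.1053 0.0913] yaw 6.92 F [0.2 6.1 1.7] M [ 1.201  0.02  -0.032] op 9.5 q [ -1.  36. 105.   0.  39. -98.]
share [-0.011  0.022 -0.013] ry -0.001
```

>>> arm_command(translation=[[0,0.006,0.015],[0,0.012,0.02],[0,0.018,0.02],[0,0.025,0.02],[0,0.025,0.02]], rotation=[[0,0.125,0],[0,0.25,0],[0,0.375,0],[0,0.5,0],[0,0.5,0]], grip=[1,1,1,1,1])

```text
time_s: 8.65
position: [0.5035, 0.1051, 0.0892]
tcp_rot: [[0.921, 0.0, 0.39], [-0.39, -0.001, 0.921], [0.001, -1.0, -0.0]]
force: [-0.6, -1.4, 3.5]
opening: 0.113
```

```bash
python3 - <<'E'
from h import *
st()
E
```

```text
t 8.65 p [0.5035 0.1051 0.0892] yaw -22.94 F [-0.6 -1.4  3.5] M [-0.394  0.056 -0.072] op 9.8 q [ -1.  36. 105.  -0.  39. -68.]
```

>>> arm_command(translation=[[0,0,0],[0,0,0],[0,-0.3,0],[0,-0.56,0]], rotation=[[0,0,0],[0,0,0],[0,0,0],[0,0,0]], grip=[0,0,0,0])

```text
time_s: 9.05
position: [0.5029, 0.1056, 0.1336]
tcp_rot: [[0.921, -0.002, 0.389], [-0.389, 0.0, 0.921], [-0.002, -1.0, -0.0]]
force: [0.6, 0.3, 0.3]
opening: 0.39
```

>>> arm_command(translation=[[0.49,0,-0.23],[0.973,0,-0.46]], rotation=[[0,0,0],[0,0,0]], grip=[0,0])

```text
time_s: 9.25
position: [0.5612, 0.0416, 0.1345]
tcp_rot: [[0.922, 0.001, 0.387], [-0.387, 0.0, 0.922], [0.001, -1.0, 0.001]]
force: [1.0, -0.0, -0.9]
opening: 0.486
```

>>> arm_command(translation=[[0.49,0,-0.23],[0.973,0,-0.46],[0.973,0,-0.46],[0.973,0,-0.46],[0.973,0,-0.46]], rotation=[[0,-0.14,0],[0,-0.28,0],[0,-0.42,0],[0,-0.55,0],[0,-0.55,0]], grip=[0,0,0,0,0])

```text
time_s: 9.75
position: [0.6179, -0.0233, 0.1331]
tcp_rot: [[0.985, -0.001, -0.174], [0.174, 0.001, 0.985], [-0.001, -1.0, 0.001]]
force: [-0.5, 1.2, -0.8]
opening: 0.503
```

```bash
python3 - <<'E'
from h import *
st((.618,-.0235),9.6,.0895)
E
```

```text
t 9.75 p [ 0.6179 -0.0233  0.1331] yaw 10.04 F [-0.5  1.2 -0.8] M [ 0.006  0.03  -0.041] op 43.7 q [ -13.   38.   88.    0.   54. -113.]
share [ 0.001  0.545 -0.003] ry 0.007
```

Superb tracking. Descend, close, check.

>>> arm_command(translation=[[0,0.3,0],[0,0.545,0],[0,0.545,0],[0,0.545,0],[0,0.545,0]], rotation=[[0,0,0],[0,0,0],[0,0,0],[0,0,0],[0,0,0]], grip=[0,0.3,1,1,1])

```text
time_s: 10.25
position: [0.6187, -0.023, 0.0911]
tcp_rot: [[0.985, 0.002, -0.174], [0.174, -0.0, 0.985], [0.002, -1.0, -0.001]]
force: [-0.3, 1.0, 0.5]
opening: 0.219
```

>>> arm_command(translation=[[0,0,0],[0,0,0],[0,0,0]], rotation=[[0,0,0],[0,0,0],[0,0,0]], grip=[1,1,1])

```text
time_s: 10.55
position: [0.6187, -0.0228, 0.0911]
tcp_rot: [[0.985, 0.002, -0.174], [0.174, 0.0, 0.985], [0.002, -1.0, -0.0]]
force: [0.3, 1.4, 3.6]
opening: 0.116
```

```bash
python3 - <<'E'
from h import *
st((.618,-.0235),9.6,.0895)
E
```

```text
t 10.55 p [ 0.6187 -0.0228  0.0911] yaw 10.02 F [0.3 1.4 3.6] M [ 0.419 -0.053  0.072] op 10.1 q [ -12.   41.   90.    0.   49. -113.]
share [-0.01   0.02  -0.006] ry 0.007
```

>>> arm_command(translation=[[0,0.006,0.005],[0,0.012,0.005],[0,0.018,0.005],[0,0.025,0.005],[0,0.025,0.005]], rotation=[[0,0.125,0],[0,0.25,0],[0,0.375,0],[0,0.5,0],[0,0.5,0]], grip=[1,1,1,1,1])

```text
time_s: 11.05
position: [0.6187, -0.0237, 0.0891]
tcp_rot: [[0.94, 0.002, 0.341], [-0.341, -0.002, 0.94], [0.002, -1.0, -0.001]]
force: [-0.7, -1.9, 4.6]
opening: 0.111
```

```bash
python3 - <<'E'
from h import *
st()
E
```

```text
t 11.05 p [ 0.6187 -0.0237  0.0891] yaw -19.95 F [-0.7 -1.9  4.6] M [-0.422  0.102 -0.137] op 9.6 q [-12.  41.  90.  -0.  49. -82.]
```

>>> arm_command(translation=[[0,0,0],[0,0,0],[0,-0.3,0],[0,-0.56,0]], rotation=[[0,0,0],[0,0,0],[0,0,0],[0,0,0]], grip=[0,0,0,0])

```text
time_s: 11.45
position: [0.6169, -0.0221, 0.1321]
tcp_rot: [[0.94, -0.003, 0.34], [-0.34, 0.001, 0.94], [-0.003, -1.0, 0.0]]
force: [0.8, -0.1, -0.2]
opening: 0.389
```

>>> arm_command(translation=[[-0.2,0,0.391],[-0.389,0,0.782]], rotation=[[0,0,0],[0,0,0]], grip=[0,0])

```text
time_s: 11.65
position: [0.6101, 0.0469, 0.1332]
tcp_rot: [[0.939, 0.001, 0.343], [-0.343, 0.001, 0.939], [0.0, -1.0, 0.001]]
force: [-0.1, 0.9, -0.5]
opening: 0.485
```

>>> arm_command(translation=[[-0.2,0,0.391],[-0.389,0,0.782],[-0.389,0,0.782],[-0.389,0,0.782]], rotation=[[0,0,0],[0,0,0],[0,0,0],[0,0,0]], grip=[0,0,0,0])

```text
time_s: 12.05
position: [0.6015, 0.1172, 0.1323]
tcp_rot: [[0.941, -0.001, 0.338], [-0.338, -0.0, 0.941], [-0.001, -1.0, -0.001]]
force: [-0.9, -0.2, 0.3]
opening: 0.501
```

```bash
python3 - <<'E'
from h import *
st((.603,.116),-20,.0895)
E
```

```text
t 12.05 p [0.6015 0.1172 0.1323] yaw -19.78 F [-0.9 -0.2  0.3] M [-0.053  0.015  0.013] op 43.5 q [  1.  37.  89.  -0.  53. -70.]
share [ 0.024  0.535 -0.008] ry 0.004
```

>>> arm_command(translation=[[0.015,0.3,-0.008],[0.015,0.53,-0.008],[0.015,0.53,-0.008],[0.015,0.53,-0.008],[0.015,0.53,-0.008]], rotation=[[0,0,0],[0,0,0],[0,0,0],[0,0,0],[0,0,0]], grip=[0,0.3,1,1,1])

```text
time_s: 12.55
position: [0.6039, 0.1145, 0.0913]
tcp_rot: [[0.94, 0.002, 0.342], [-0.342, -0.0, 0.94], [0.001, -1.0, 0.001]]
force: [-0.1, -0.4, 0.8]
opening: 0.223
```

>>> arm_command(translation=[[0,0,0],[0,0,0],[0,0,0]], rotation=[[0,0,0],[0,0,0],[0,0,0]], grip=[1,1,1])

```text
time_s: 12.85
position: [0.6042, 0.1153, 0.0913]
tcp_rot: [[0.94, 0.003, 0.341], [-0.341, 0.0, 0.94], [0.003, -1.0, 0.001]]
force: [1.2, 0.9, 0.8]
opening: 0.119
```

```bash
python3 - <<'E'
from h import *
st((.603,.116),-20,.0895)
E
```

```text
t 12.85 p [0.6042 0.1153 0.0913] yaw -19.96 F [1.2 0.9 0.8] M [ 0.156 -0.278  0.044] op 10.3 q [  0.  41.  90.   0.  49. -70.]
share [-0.017  0.023  0.004] ry 0.001
```

>>> arm_command(translation=[[0,0.006,0.002],[0,0.012,0.005],[0,0.018,0.005],[0,0.025,0.005],[0,0.025,0.005]], rotation=[[0,0.125,0],[0,0.25,0],[0,0.375,0],[0,0.5,0],[0,0.5,0]], grip=[1,1,1,1,1])

```text
time_s: 13.35
position: [0.6035, 0.1145, 0.0892]
tcp_rot: [[0.644, 0.001, 0.765], [-0.765, -0.002, 0.644], [0.002, -1.0, -0.001]]
force: [-0.1, -3.5, 2.9]
opening: 0.113
```

```bash
python3 - <<'E'
from h import *
st()
E
```

```text
t 13.35 p [0.6035 0.1145 0.0892] yaw -49.91 F [-0.1 -3.5  2.9] M [-0.717  0.071 -0.04 ] op 9.9 q [  0.  41.  90.  -0.  48. -40.]
```

>>> arm_command(translation=[[0,0,0],[0,0,0],[0,-0.3,0],[0,-0.56,0]], rotation=[[0,0,0],[0,0,0],[0,0,0],[0,0,0]], grip=[0,0,0,0])

```text
time_s: 13.75
position: [0.6024, 0.1161, 0.133]
tcp_rot: [[0.644, -0.002, 0.765], [-0.765, 0.001, 0.644], [-0.002, -1.0, -0.001]]
force: [0.0, 0.5, -0.6]
opening: 0.392
```

>>> arm_command(translation=[[0.18,0,-0.5],[0.249,0,-0.673]], rotation=[[0,0,0],[0,0,0]], grip=[0,0])

```text
time_s: 13.95
position: [0.573, 0.0648, 0.1335]
tcp_rot: [[0.644, -0.002, 0.765], [-0.765, 0.0, 0.644], [-0.001, -1.0, -0.001]]
force: [0.0, 0.4, 0.0]
opening: 0.482
```

>>> arm_command(translation=[[0.18,0,-0.5],[0.249,0,-0.673]], rotation=[[0,0,0],[0,0,0]], grip=[0,0])

```text
time_s: 14.15
position: [0.544, 0.0144, 0.1327]
tcp_rot: [[0.642, -0.003, 0.766], [-0.766, 0.001, 0.642], [-0.003, -1.0, -0.002]]
force: [0.1, 1.8, 0.0]
opening: 0.496
```

>>> arm_command(translation=[[0.18,0,-0.5],[0.249,0,-0.673],[0.249,0,-0.673],[0.249,0,-0.673],[0.249,0,-0.673]], rotation=[[0,-0.14,0],[0,-0.28,0],[0,-0.42,0],[0,-0.56,0],[0,-0.567,0]], grip=[0,0,0,0,0])

```text
time_s: 14.65
position: [0.5181, -0.034, 0.133]
tcp_rot: [[0.961, -0.0, 0.275], [-0.275, 0.001, 0.961], [-0.0, -1.0, 0.001]]
force: [0.5, -0.0, -0.5]
opening: 0.501
```

```bash
python3 - <<'E'
from h import *
st((.519,-.034),-16,.0895)
E
```

```text
t 14.65 p [ 0.5181 -0.034   0.133 ] yaw -15.97 F [ 0.5 -0.  -0.5] M [-0.019 -0.013 -0.013] op 43.6 q [-16.  32. 103.   0.  45. -90.]
share [0.011 0.543 0.002] ry 0.001
```

>>> arm_command(translation=[[0.008,0.3,0],[0.008,0.54,0],[0.008,0.54,0],[0.008,0.54,0],[0.008,0.54,0]], rotation=[[0,0,0],[0,0,0],[0,0,0],[0,0,0],[0,0,0]], grip=[0,0.3,1,1,1])

```text
time_s: 15.15
position: [0.5192, -0.0342, 0.0907]
tcp_rot: [[0.961, 0.001, 0.275], [-0.275, -0.0, 0.961], [0.001, -1.0, 0.0]]
force: [0.9, -0.1, 0.3]
opening: 0.22
```

>>> arm_command(translation=[[0,0,0],[0,0,0],[0,0,0]], rotation=[[0,0,0],[0,0,0],[0,0,0]], grip=[1,1,1])

```text
time_s: 15.45
position: [0.5193, -0.0343, 0.0908]
tcp_rot: [[0.961, 0.002, 0.275], [-0.275, -0.0, 0.961], [0.002, -1.0, 0.0]]
force: [0.5, 0.7, 3.1]
opening: 0.112
```

```bash
python3 - <<'E'
from h import *
st((.519,-.034),-16,.0895)
E
```

```text
t 15.45 p [ 0.5193 -0.0343  0.0908] yaw -15.97 F [0.5 0.7 3.1] M [ 0.175 -0.075  0.006] op 9.7 q [-16.  36. 104.   0.  39. -90.]
share [-0.005  0.016  0.003] ry 0.001
```

>>> arm_command(translation=[[0,0.006,0],[0,0.012,0],[0,0.018,0],[0,0.025,0],[0,0.025,0]], rotation=[[0,0.125,0],[0,0.25,0],[0,0.375,0],[0,0.5,0],[0,0.5,0]], grip=[1,1,1,1,1])

```text
time_s: 15.95
position: [0.5188, -0.0351, 0.0887]
tcp_rot: [[0.696, 0.001, 0.718], [-0.718, -0.001, 0.696], [0.001, -1.0, -0.0]]
force: [-1.2, -2.8, 4.6]
opening: 0.115
```

```bash
python3 - <<'E'
from h import *
st()
E
```

```text
t 15.95 p [ 0.5188 -0.0351  0.0887] yaw -45.92 F [-1.2 -2.8  4.6] M [-0.604  0.272 -0.12 ] op 10.0 q [-16.  36. 104.  -0.  39. -60.]
```

>>> arm_command(translation=[[0,0,0],[0,0,0],[0,-0.3,0],[0,-0.56,0]], rotation=[[0,0,0],[0,0,0],[0,0,0],[0,0,0]], grip=[0,0,0,0])

```text
time_s: 16.35
position: [0.5179, -0.0337, 0.1326]
tcp_rot: [[0.696, -0.002, 0.718], [-0.718, 0.001, 0.696], [-0.003, -1.0, -0.001]]
force: [0.1, 0.1, -1.0]
opening: 0.39
```

>>> arm_command(translation=[[-0.35,0,0.27],[-0.696,0,0.535]], rotation=[[0,0,0],[0,0,0]], grip=[0,0])

```text
time_s: 16.55
position: [0.5112, 0.0358, 0.1334]
tcp_rot: [[0.694, 0.002, 0.72], [-0.72, 0.0, 0.694], [0.001, -1.0, 0.002]]
force: [-0.8, 0.7, -0.4]
opening: 0.485
```

>>> arm_command(translation=[[-0.35,0,0.27],[-0.696,0,0.535],[-0.696,0,0.535],[-0.696,0,0.535],[-0.696,0,0.535]], rotation=[[0,-0.14,0],[0,-0.28,0],[0,-0.385,0],[0,-0.385,0],[0,-0.385,0]], grip=[0,0,0,0,0])

```text
time_s: 17.05
position: [0.5026, 0.1054, 0.1326]
tcp_rot: [[0.921, -0.0, 0.39], [-0.39, 0.0, 0.921], [-0.0, -1.0, -0.0]]
force: [0.2, -0.3, -1.1]
opening: 0.498
```

```bash
python3 - <<'E'
from h import *
from ref import *
st((.5035,.1052),-22.9,.0875)
# check wing yaws b,c,d in both views (arm is over a)
G=prep([cap('scene','s2.png')])
for n,xy,y in (('b',(.6037,.1148),-50),('c',(.6185,-.023),-20),('d',(.519,-.034),-46)):
    sc=[(score(G,*xy,.058,np.radians(y+k)),k) for k in range(-40,41,4)]; print(n,sorted(sc)[-3:])
E
```

```text
t 17.05 p [0.5026 0.1054 0.1326] yaw -22.94 F [ 0.2 -0.3 -1.1] M [-0.052 -0.004  0.036] op 43.3 q [ -1.  32. 104.   0.  45. -68.]
share [0.012 0.564 0.003] ry -0.001
b [(np.float64(86.10138164391694), 4), (np.float64(88.78602903244297), -4), (np.float64(89.03238407174602), 0)]
c [(np.float64(97.69019183430947), -8), (np.float64(98.29126411648902), 0), (np.float64(99.91702772904681), -4)]
d [(np.float64(87.42710570782141), 4), (np.float64(89.75134755297046), -4), (np.float64(90.72865695358308), 0)]
```

>>> arm_command(translation=[[0.012,0.3,0],[0.012,0.56,0],[0.012,0.56,0],[0.012,0.56,0],[0.012,0.56,0]], rotation=[[0,0,0],[0,0,0],[0,0,0],[0,0,0],[0,0,0]], grip=[0,0.3,1,1,1])

```text
time_s: 17.6
position: [0.5043, 0.1045, 0.0888]
tcp_rot: [[0.921, 0.001, 0.389], [-0.389, 0.0, 0.921], [0.001, -1.0, 0.001]]
force: [-0.3, 0.6, 0.7]
opening: 0.221
```

>>> arm_command(translation=[[0,0,0],[0,0,0],[0,0,0]], rotation=[[0,0,0],[0,0,0],[0,0,0]], grip=[1,1,1])

```text
time_s: 17.9
position: [0.5043, 0.1047, 0.0889]
tcp_rot: [[0.922, 0.002, 0.388], [-0.388, -0.0, 0.922], [0.002, -1.0, 0.001]]
force: [-0.1, -1.6, 3.9]
opening: 0.114
```

```bash
python3 - <<'E'
from h import *
st()
E
```

```text
t 17.9 p [0.5043 0.1047 0.0889] yaw -22.85 F [-0.1 -1.6  3.9] M [-0.257 -0.002 -0.051] op 9.9 q [ -1.  36. 105.  -0.  39. -68.]
```

>>> arm_command(translation=[[0,0.007,0],[0,0.014,0]], rotation=[[0,0.1,0],[0,0.2,0]], grip=[1,1])

```text
time_s: 18.1
position: [0.5041, 0.1045, 0.088]
tcp_rot: [[0.819, 0.002, 0.574], [-0.574, -0.001, 0.819], [0.002, -1.0, 0.0]]
force: [-0.4, -3.5, 9.6]
opening: 0.113
```

```bash
python3 - <<'E'
from h import *
st(); print(bot.read_state()['tau'])
E
```

```text
t 18.1 p [0.5041 0.1045 0.088 ] yaw -35.02 F [-0.4 -3.5  9.6] M [-0.561  0.216  0.046] op 9.8 q [ -1.  36. 105.  -0.  39. -56.]
[  1.36157356 -35.48611164  -8.00368041   0.62836491  -0.24861068
  -0.64906541]
```

>>> arm_command(translation=[[0,-0.003,0],[0,0,0],[0,0.003,0],[0,0.003,0]], rotation=[[0,0.07,0],[0,0.14,0],[0,0.2,0],[0,0.2,0]], grip=[1,1,1,1])

```text
time_s: 18.5
position: [0.5039, 0.1042, 0.0873]
tcp_rot: [[0.685, 0.001, 0.729], [-0.729, -0.001, 0.685], [0.001, -1.0, -0.0]]
force: [-0.6, -5.4, 4.5]
opening: 0.111
```

```bash
python3 - <<'E'
from h import *
st(); print(bot.read_state()['tau'])
E
```

```text
t 18.5 p [0.5039 0.1042 0.0873] yaw -46.79 F [-0.6 -5.4  4.5] M [-0.887  0.108 -0.092] op 9.6 q [ -1.  36. 105.  -0.  38. -44.]
[  2.45446891 -37.10439563  -8.17153573   0.88447586  -0.09504352
   0.15600713]
```

>>> arm_command(translation=[[0,0.003,0],[0,0.007,0],[0,0.01,0],[0,0.01,0]], rotation=[[0,0.07,0],[0,0.14,0],[0,0.2,0],[0,0.2,0]], grip=[1,1,1,1])

```text
time_s: 18.9
position: [0.5036, 0.104, 0.0867]
tcp_rot: [[0.519, 0.0, 0.855], [-0.855, -0.002, 0.519], [0.002, -1.0, -0.001]]
force: [-1.3, -5.5, 7.5]
opening: 0.116
```

```bash
python3 - <<'E'
from h import *
st(); print(bot.read_state()['tau'])
E
```

```text
t 18.9 p [0.5036 0.104  0.0867] yaw -58.74 F [-1.3 -5.5  7.5] M [-1.121  0.223 -0.038] op 10.1 q [ -1.  36. 105.  -0.  38. -32.]
[  2.73229681 -36.06455326  -8.35710168   1.12695225  -0.33615983
   0.183473  ]
```

>>> arm_command(translation=[[0.015,0,-0.01],[0.015,0.004,-0.01],[0.015,0.007,-0.01],[0.015,0.007,-0.01]], rotation=[[0,0.07,0],[0,0.14,0],[0,0.2,0],[0,0.2,0]], grip=[1,1,1,1])

```text
time_s: 19.3
position: [0.5032, 0.1037, 0.0865]
tcp_rot: [[0.33, 0.0, 0.944], [-0.944, -0.0, 0.33], [0.0, -1.0, 0.0]]
force: [-2.3, -0.8, 10.5]
opening: 0.115
```

```bash
python3 - <<'E'
from h import *
st(); print(bot.read_state()['tau'])
E
```

```text
t 19.3 p [0.5032 0.1037 0.0865] yaw -70.71 F [-2.3 -0.8 10.5] M [-0.211  0.372  0.328] op 10.0 q [ -1.  36. 105.  -0.  38. -20.]
[ -0.17627749 -34.6938765   -8.41360331   0.44178151  -0.55667488
   0.46876766]
```

>>> arm_command(translation=[[0,0.003,0],[0,0.005,0],[0,0.005,0]], rotation=[[0,0.05,0],[0,0.1,0],[0,0.1,0]], grip=[1,1,1])

```text
time_s: 19.6
position: [0.5031, 0.1036, 0.0864]
tcp_rot: [[0.231, -0.0, 0.973], [-0.973, -0.0, 0.231], [0.0, -1.0, -0.0]]
force: [-2.7, -0.7, 12.9]
opening: 0.111
```

```bash
python3 - <<'E'
from h import *
st(); print(bot.read_state()['tau'])
E
```

```text
t 19.6 p [0.5031 0.1036 0.0864] yaw -76.66 F [-2.7 -0.7 12.9] M [-0.304  0.548  0.377] op 9.7 q [ -1.  36. 105.  -0.  38. -14.]
[ -0.22451165 -33.53518367  -8.47185105   0.58387902  -0.7781256
   0.56517698]
```

>>> arm_command(translation=[[0,0,0],[0,0,0],[0,-0.3,0],[0,-0.58,0]], rotation=[[0,0,0],[0,0,0],[0,0,0],[0,0,0]], grip=[0,0,0,0])

```text
time_s: 20.0
position: [0.5028, 0.1037, 0.1311]
tcp_rot: [[0.228, -0.002, 0.974], [-0.974, 0.001, 0.228], [-0.001, -1.0, -0.002]]
force: [0.5, 0.3, -0.7]
opening: 0.397
```

>>> arm_command(translation=[[0.47,0,0.26],[0.938,0,0.52]], rotation=[[0,0,0],[0,0,0]], grip=[0,0])

```text
time_s: 20.2
position: [0.5615, 0.0403, 0.1321]
tcp_rot: [[0.231, 0.001, 0.973], [-0.973, 0.001, 0.231], [-0.0, -1.0, 0.001]]
force: [0.5, -0.3, 1.0]
opening: 0.486
```

>>> arm_command(translation=[[0.47,0,0.26],[0.938,0,0.52],[0.938,0,0.52],[0.938,0,0.52],[0.938,0,0.52]], rotation=[[0,-0.14,0],[0,-0.28,0],[0,-0.42,0],[0,-0.56,0],[0,-0.7,0]], grip=[0,0,0,0,0])

```text
time_s: 20.7
position: [0.6185, -0.024, 0.1305]
tcp_rot: [[0.824, -0.001, 0.567], [-0.567, 0.001, 0.824], [-0.001, -1.0, 0.0]]
force: [-0.3, 0.1, -0.7]
opening: 0.5
```

>>> arm_command(translation=[[0,0,0],[0,0,0],[0,0,0]], rotation=[[0,-0.14,0],[0,-0.245,0],[0,-0.245,0]], grip=[0,0,0])

```text
time_s: 21.0
position: [0.6184, -0.0235, 0.1308]
tcp_rot: [[0.939, -0.001, 0.344], [-0.344, 0.001, 0.939], [-0.001, -1.0, 0.0]]
force: [-0.2, 0.6, -0.1]
opening: 0.5
```

```bash
python3 - <<'E'
from h import *
st((.6187,-.0232),-20,.0872); print(bot.read_state()['tau'][5])
E
```

```text
t 21.0 p [ 0.6184 -0.0235  0.1308] yaw -20.13 F [-0.2  0.6 -0.1] M [-0.049 -0.031  0.022] op 43.5 q [-13.  38.  88.   0.  54. -82.]
share [0.002 0.544 0.004] ry -0.002
-0.41794088669121265
```

>>> arm_command(translation=[[0,0.3,0.004],[0,0.535,0.004],[0,0.535,0.004],[0,0.535,0.004],[0,0.535,0.004]], rotation=[[0,0,0],[0,0,0],[0,0,0],[0,0,0],[0,0,0]], grip=[0,0.3,1,1,1])

```text
time_s: 21.5
position: [0.6195, -0.0235, 0.0894]
tcp_rot: [[0.939, 0.002, 0.345], [-0.345, -0.0, 0.939], [0.002, -1.0, 0.0]]
force: [-0.4, 0.2, 0.8]
opening: 0.224
```

>>> arm_command(translation=[[0,0,0],[0,0,0],[0,0,0]], rotation=[[0,0,0],[0,0,0],[0,0,0]], grip=[1,1,1])

```text
time_s: 21.8
position: [0.6194, -0.024, 0.0896]
tcp_rot: [[0.939, 0.002, 0.344], [-0.344, -0.001, 0.939], [0.002, -1.0, -0.0]]
force: [-0.7, -1.9, 3.2]
opening: 0.113
```

```bash
python3 - <<'E'
from h import *
st(); print(bot.read_state()['tau'][5])
E
```

```text
t 21.8 p [ 0.6194 -0.024   0.0896] yaw -20.14 F [-0.7 -1.9  3.2] M [-0.339  0.154  0.014] op 9.8 q [-13.  41.  90.  -0.  49. -82.]
0.010115668410435319
```

>>> arm_command(translation=[[0,0.005,0],[0,0.01,0],[0,0.015,0]], rotation=[[0,0.1,0],[0,0.2,0],[0,0.3,0]], grip=[1,1,1])

```text
time_s: 22.1
position: [0.6191, -0.0246, 0.0884]
tcp_rot: [[0.784, 0.001, 0.62], [-0.62, -0.002, 0.784], [0.002, -1.0, -0.001]]
force: [-1.0, -4.0, 4.3]
opening: 0.11
```

```bash
python3 - <<'E'
from h import *
st(); print(bot.read_state()['tau'][5])
E
```

```text
t 22.1 p [ 0.6191 -0.0246  0.0884] yaw -38.34 F [-1.  -4.   4.3] M [-0.826  0.309  0.074] op 9.6 q [-13.  41.  90.  -0.  49. -64.]
-0.6117264367640018
```

>>> arm_command(translation=[[0,0.005,0],[0,0.01,0]], rotation=[[0,0.1,0],[0,0.2,0]], grip=[1,1])

```text
time_s: 22.3
position: [0.6187, -0.025, 0.0876]
tcp_rot: [[0.638, 0.0, 0.77], [-0.77, -0.003, 0.638], [0.002, -1.0, -0.002]]
force: [-2.9, -5.2, 5.6]
opening: 0.112
```

```bash
python3 - <<'E'
from h import *
st(); print(bot.read_state()['tau'][5])
E
```

```text
t 22.3 p [ 0.6187 -0.025   0.0876] yaw -50.32 F [-2.9 -5.2  5.6] M [-0.954  0.465  0.048] op 9.7 q [-13.  41.  90.  -0.  49. -52.]
-0.6037056259810925
```

>>> arm_command(translation=[[0,0.003,-0.02],[0,0.005,-0.02]], rotation=[[0,0.05,0],[0,0.1,0]], grip=[1,1])

```text
time_s: 22.5
position: [0.6184, -0.0252, 0.0873]
tcp_rot: [[0.555, 0.002, 0.832], [-0.832, -0.001, 0.555], [0.002, -1.0, 0.001]]
force: [-1.0, -1.0, 4.1]
opening: 0.112
```

```bash
python3 - <<'E'
from h import *
st(); print(bot.read_state()['tau'][5])
E
```

```text
t 22.5 p [ 0.6184 -0.0252  0.0873] yaw -56.26 F [-1.  -1.   4.1] M [-0.457  0.133  0.091] op 9.8 q [-13.  41.  90.  -0.  49. -46.]
-0.26287506334483624
```

>>> arm_command(translation=[[0,0.003,0],[0,0.005,0]], rotation=[[0,0.05,0],[0,0.1,0]], grip=[1,1])

```text
time_s: 22.7
position: [0.6182, -0.0254, 0.0869]
tcp_rot: [[0.466, 0.002, 0.885], [-0.885, -0.002, 0.466], [0.002, -1.0, 0.001]]
force: [-1.0, -2.7, 4.3]
opening: 0.115
```

```bash
python3 - <<'E'
from h import *
st(); print(bot.read_state()['tau'][5])
E
```

```text
t 22.7 p [ 0.6182 -0.0254  0.0869] yaw -62.23 F [-1.  -2.7  4.3] M [-0.579  0.219  0.125] op 10.0 q [-13.  41.  90.  -0.  49. -40.]
-0.2544606104493141
```

>>> arm_command(translation=[[0,0.002,-0.005],[0,0.003,-0.005]], rotation=[[0,0.03,0],[0,0.06,0]], grip=[1,1])

```text
time_s: 22.9
position: [0.618, -0.0255, 0.0866]
tcp_rot: [[0.41, 0.002, 0.912], [-0.912, -0.002, 0.41], [0.002, -1.0, 0.001]]
force: [0.1, -2.6, 4.2]
opening: 0.113
```

```bash
python3 - <<'E'
from h import *
st(); print(bot.read_state()['tau'][5])
E
```

```text
t 22.9 p [ 0.618  -0.0255  0.0866] yaw -65.79 F [ 0.1 -2.6  4.2] M [-0.524  0.137  0.097] op 9.8 q [-13.  41.  90.  -0.  48. -37.]
-0.1035528676584363
```

>>> arm_command(translation=[[0,0.001,0],[0,0.002,0]], rotation=[[0,0.03,0],[0,0.06,0]], grip=[1,1])

```text
time_s: 23.1
position: [0.6179, -0.0255, 0.0865]
tcp_rot: [[0.352, 0.002, 0.936], [-0.936, -0.002, 0.352], [0.002, -1.0, 0.001]]
force: [-1.7, -3.2, 3.8]
opening: 0.113
```

```bash
python3 - <<'E'
from h import *
st(); print(bot.read_state()['tau'][5])
E
```

```text
t 23.1 p [ 0.6179 -0.0255  0.0865] yaw -69.37 F [-1.7 -3.2  3.8] M [-0.56   0.237  0.089] op 9.8 q [-13.  41.  90.  -0.  48. -33.]
-0.07474516052752733
```

>>> arm_command(translation=[[0,0.002,-0.01],[0,0.004,-0.01]], rotation=[[0,0.04,0],[0,0.08,0]], grip=[1,1])

```text
time_s: 23.3
position: [0.6176, -0.0256, 0.0864]
tcp_rot: [[0.272, 0.003, 0.962], [-0.962, -0.001, 0.272], [0.002, -1.0, 0.003]]
force: [0.2, -1.8, 4.5]
opening: 0.115
```

```bash
python3 - <<'E'
from h import *
st(); print(bot.read_state()['tau'][5])
E
```

```text
t 23.3 p [ 0.6176 -0.0256  0.0864] yaw -74.19 F [ 0.2 -1.8  4.5] M [-0.284  0.153  0.198] op 10.0 q [-13.  41.  90.  -0.  48. -28.]
-0.059588339645415545
```

>>> arm_command(translation=[[0,0.001,0],[0,0.002,0]], rotation=[[0,0.025,0],[0,0.05,0]], grip=[1,1])

```text
time_s: 23.5
position: [0.6175, -0.0256, 0.0863]
tcp_rot: [[0.223, 0.003, 0.975], [-0.975, -0.002, 0.223], [0.002, -1.0, 0.002]]
force: [0.4, -2.4, 6.5]
opening: 0.11
```

```bash
python3 - <<'E'
from h import *
st(); print(bot.read_state()['tau'][5])
E
```

```text
t 23.5 p [ 0.6175 -0.0256  0.0863] yaw -77.13 F [ 0.4 -2.4  6.5] M [-0.454  0.181  0.251] op 9.5 q [-13.  41.  90.  -0.  48. -26.]
0.11247102404013276
```

>>> arm_command(translation=[[0,0.001,0],[0,0.001,0],[0,0.001,0]], rotation=[[0,0.025,0],[0,0.05,0],[0,0.05,0]], grip=[1,1,1])

```text
time_s: 23.8
position: [0.6174, -0.0257, 0.0863]
tcp_rot: [[0.172, 0.003, 0.985], [-0.985, -0.002, 0.172], [0.002, -1.0, 0.002]]
force: [-0.9, -2.3, 5.5]
opening: 0.115
```

```bash
python3 - <<'E'
from h import *
st(); print(bot.read_state()['tau'][5])
E
```

```text
t 23.8 p [ 0.6174 -0.0257  0.0863] yaw -80.08 F [-0.9 -2.3  5.5] M [-0.52   0.218  0.302] op 10.0 q [-13.  41.  90.  -0.  48. -23.]
0.3960827551782131
```

>>> arm_command(translation=[[0,0.001,0],[0,0.001,0]], rotation=[[0,0.02,0],[0,0.02,0]], grip=[1,1])

```text
time_s: 24.0
position: [0.6174, -0.0257, 0.0863]
tcp_rot: [[0.152, 0.002, 0.988], [-0.988, -0.002, 0.152], [0.002, -1.0, 0.002]]
force: [-2.1, -2.3, 7.1]
opening: 0.115
```

```bash
python3 - <<'E'
from h import *
st(); print(bot.read_state()['tau'][5])
E
```

```text
t 24.0 p [ 0.6174 -0.0257  0.0863] yaw -81.25 F [-2.1 -2.3  7.1] M [-0.461  0.277  0.344] op 10.0 q [-13.  41.  90.  -0.  48. -21.]
0.41717383079230785
```

>>> arm_command(translation=[[0,0,0],[0,0,0],[0,-0.3,0],[0,-0.58,0]], rotation=[[0,0,0],[0,0,0],[0,0,0],[0,0,0]], grip=[0,0,0,0])

```text
time_s: 24.4
position: [0.6156, -0.0244, 0.1305]
tcp_rot: [[0.15, -0.003, 0.989], [-0.989, 0.001, 0.15], [-0.002, -1.0, -0.003]]
force: [-0.3, -0.8, 0.2]
opening: 0.392
```

>>> arm_command(translation=[[-0.44,0,0.026],[-0.882,0,0.053]], rotation=[[0,0,0],[0,0,0]], grip=[0,0])

```text
time_s: 24.6
position: [0.6106, 0.0455, 0.1318]
tcp_rot: [[0.147, 0.002, 0.989], [-0.989, 0.0, 0.147], [-0.0, -1.0, 0.002]]
force: [-0.4, 0.6, 0.8]
opening: 0.486
```

>>> arm_command(translation=[[-0.44,0,0.026],[-0.882,0,0.053],[-0.882,0,0.053],[-0.882,0,0.053],[-0.882,0,0.053]], rotation=[[0,-0.14,0],[0,-0.28,0],[0,-0.42,0],[0,-0.517,0],[0,-0.517,0]], grip=[0,0,0,0,0])

```text
time_s: 25.1
position: [0.6031, 0.1167, 0.1307]
tcp_rot: [[0.639, -0.001, 0.769], [-0.769, 0.0, 0.639], [-0.001, -1.0, -0.0]]
force: [0.6, 0.5, -0.5]
opening: 0.497
```

```bash
python3 - <<'E'
from h import *
st((.6038,.1148),-50,.0877); print(bot.read_state()['tau'][5])
E
```

```text
t 25.1 p [0.6031 0.1167 0.1307] yaw -50.3 F [ 0.6  0.5 -0.5] M [-0.035  0.034  0.031] op 43.2 q [  1.  38.  89.   0.  53. -39.]
share [ 0.024  0.538 -0.008] ry -0.005
-0.38577156141400337
```

>>> arm_command(translation=[[0.024,0.3,-0.008],[0.024,0.53,-0.008],[0.024,0.53,-0.008],[0.024,0.53,-0.008],[0.024,0.53,-0.008]], rotation=[[0,0,0],[0,0,0],[0,0,0],[0,0,0],[0,0,0]], grip=[0,0.3,1,1,1])

```text
time_s: 25.6
position: [0.6042, 0.1138, 0.0891]
tcp_rot: [[0.638, -0.0, 0.77], [-0.77, -0.0, 0.638], [-0.0, -1.0, -0.0]]
force: [-0.0, -0.5, -0.1]
opening: 0.224
```

>>> arm_command(translation=[[0,0,0],[0,0,0],[0,0,0]], rotation=[[0,0,0],[0,0,0],[0,0,0]], grip=[1,1,1])

```text
time_s: 25.9
position: [0.6041, 0.1137, 0.0892]
tcp_rot: [[0.638, -0.0, 0.77], [-0.77, -0.0, 0.638], [0.0, -1.0, -0.001]]
force: [-1.0, -1.3, 2.2]
opening: 0.113
```

```bash
python3 - <<'E'
from h import *
st(); print(bot.read_state()['tau'][5])
E
```

```text
t 25.9 p [0.6041 0.1137 0.0892] yaw -50.33 F [-1.  -1.3  2.2] M [-0.256  0.28   0.01 ] op 9.8 q [  0.  41.  90.  -0.  49. -39.]
0.0041586768929846585
```

>>> arm_command(translation=[[0,0.005,0],[0,0.01,-0.01],[0,0.015,-0.01],[0,0.02,-0.01]], rotation=[[0,0.1,0],[0,0.2,0],[0,0.3,0],[0,0.4,0]], grip=[1,1,1,1])

```text
time_s: 26.3
position: [0.603, 0.113, 0.0876]
tcp_rot: [[0.266, -0.002, 0.964], [-0.964, -0.001, 0.266], [0.0, -1.0, -0.002]]
force: [-3.7, -2.0, 4.2]
opening: 0.11
```

```bash
python3 - <<'E'
from h import *
st(); print(bot.read_state()['tau'][5])
E
```

```text
t 26.3 p [0.603  0.113  0.0876] yaw -74.55 F [-3.7 -2.   4.2] M [-0.424  0.487 -0.012] op 9.6 q [  0.  41.  90.  -0.  48. -15.]
-0.6259166076779366
```

>>> arm_command(translation=[[0,0.003,0],[0,0.005,0]], rotation=[[0,0.05,0],[0,0.1,0]], grip=[1,1])

```text
time_s: 26.5
position: [0.6026, 0.113, 0.0872]
tcp_rot: [[0.166, -0.002, 0.986], [-0.986, -0.001, 0.166], [0.0, -1.0, -0.002]]
force: [-2.7, -3.2, 3.4]
opening: 0.115
```

```bash
python3 - <<'E'
from h import *
st(); print(bot.read_state()['tau'][5])
E
```

```text
t 26.5 p [0.6026 0.113  0.0872] yaw -80.42 F [-2.7 -3.2  3.4] M [-0.48   0.506  0.149] op 10.0 q [ 0. 41. 91. -0. 48. -9.]
-0.2796621713787317
```

>>> arm_command(translation=[[0,0.002,-0.01],[0,0.003,-0.01]], rotation=[[0,0.03,0],[0,0.06,0]], grip=[1,1])

```text
time_s: 26.7
position: [0.6024, 0.113, 0.087]
tcp_rot: [[0.105, -0.001, 0.994], [-0.994, -0.001, 0.105], [0.001, -1.0, -0.001]]
force: [-1.6, -1.9, 2.7]
opening: 0.113
```

```bash
python3 - <<'E'
from h import *
st(); print(bot.read_state()['tau'][5])
E
```

```text
t 26.7 p [0.6024 0.113  0.087 ] yaw -83.98 F [-1.6 -1.9  2.7] M [-0.364  0.3    0.111] op 9.8 q [ 0. 41. 91. -0. 48. -6.]
-0.1483418745920062
```

>>> arm_command(translation=[[0,0.001,0],[0,0.002,0]], rotation=[[0,0.025,0],[0,0.05,0]], grip=[1,1])

```text
time_s: 26.9
position: [0.6023, 0.113, 0.0867]
tcp_rot: [[0.052, -0.001, 0.999], [-0.999, -0.001, 0.052], [0.001, -1.0, -0.001]]
force: [-3.6, -2.5, 3.7]
opening: 0.114
```

```bash
python3 - <<'E'
from h import *
st(); print(bot.read_state()['tau'][5])
E
```

```text
t 26.9 p [0.6023 0.113  0.0867] yaw -87.0 F [-3.6 -2.5  3.7] M [-0.529  0.614  0.03 ] op 9.9 q [ 0. 41. 91. -0. 48. -3.]
-0.12371591292321682
```

Still running down (~0.1). Continue.

>>> arm_command(translation=[[0,0.003,-0.01],[0,0.005,-0.02]], rotation=[[0,0.05,0],[0,0.1,0]], grip=[1,1])

```text
time_s: 27.1
position: [0.6018, 0.113, 0.0863]
tcp_rot: [[-0.054, 0.001, 0.999], [-0.999, -0.0, -0.054], [0.0, -1.0, 0.001]]
force: [-1.0, -2.1, 3.3]
opening: 0.112
```

```bash
python3 - <<'E'
from h import *
st(); print(bot.read_state()['tau'][5])
E
```

```text
t 27.1 p [0.6018 0.113  0.0863] yaw -93.07 F [-1.  -2.1  3.3] M [-0.437  0.167  0.039] op 9.8 q [ 0. 41. 91. -0. 48.  3.]
-0.2936658449470997
```

>>> arm_command(translation=[[0,0.002,0],[0,0.003,0]], rotation=[[0,0.025,0],[0,0.05,0]], grip=[1,1])

```text
time_s: 27.3
position: [0.6017, 0.113, 0.0863]
tcp_rot: [[-0.104, 0.001, 0.995], [-0.995, -0.0, -0.104], [0.0, -1.0, 0.001]]
force: [-0.9, -2.8, 6.8]
opening: 0.109
```

```bash
python3 - <<'E'
from h import *
st(); print(bot.read_state()['tau'][5])
E
```

```text
t 27.3 p [0.6017 0.113  0.0863] yaw -95.97 F [-0.9 -2.8  6.8] M [-0.51   0.417  0.09 ] op 9.5 q [ 0. 41. 91. -0. 48.  6.]
-0.052454599644988775
```

>>> arm_command(translation=[[0,0.001,0],[0,0.002,0]], rotation=[[0,0.03,0],[0,0.06,0]], grip=[1,1])

```text
time_s: 27.5
position: [0.6016, 0.113, 0.0862]
tcp_rot: [[-0.166, 0.001, 0.986], [-0.986, -0.001, -0.166], [0.0, -1.0, 0.001]]
force: [-2.5, -2.3, 7.1]
opening: 0.109
```

```bash
python3 - <<'E'
from h import *
st(); print(bot.read_state()['tau'][5])
E
```

```text
t 27.5 p [0.6016 0.113  0.0862] yaw -99.56 F [-2.5 -2.3  7.1] M [-0.453  0.49   0.223] op 9.4 q [ 0. 41. 91. -0. 48. 10.]
-0.007811360119376332
```

>>> arm_command(translation=[[0,0.001,0],[0,0.001,0]], rotation=[[0,0.02,0],[0,0.04,0]], grip=[1,1])

```text
time_s: 27.7
position: [0.6015, 0.113, 0.0862]
tcp_rot: [[-0.207, 0.0, 0.978], [-0.978, -0.001, -0.207], [0.001, -1.0, 0.0]]
force: [-2.6, -2.4, 7.1]
opening: 0.116
```

```bash
python3 - <<'E'
from h import *
st(); print(bot.read_state()['tau'][5])
E
```

```text
t 27.7 p [0.6015 0.113  0.0862] yaw -101.92 F [-2.6 -2.4  7.1] M [-0.449  0.509  0.244] op 10.1 q [ 0. 41. 91. -0. 48. 12.]
0.11214792961254716
```

>>> arm_command(translation=[[0,0.001,0],[0,0.001,0],[0,0.001,0]], rotation=[[0,0.025,0],[0,0.045,0],[0,0.045,0]], grip=[1,1,1])

```text
time_s: 28.0
position: [0.6013, 0.113, 0.0862]
tcp_rot: [[-0.252, 0.0, 0.968], [-0.968, -0.001, -0.252], [0.001, -1.0, 0.0]]
force: [-2.8, -2.8, 7.7]
opening: 0.112
```

```bash
python3 - <<'E'
from h import *
st(); print(bot.read_state()['tau'][5])
E
```

```text
t 28.0 p [0.6013 0.113  0.0862] yaw -104.57 F [-2.8 -2.8  7.7] M [-0.465  0.606  0.357] op 9.7 q [ 0. 41. 91. -0. 48. 15.]
0.34080776385962963
```

>>> arm_command(translation=[[0,0,0],[0,0,0],[0,-0.3,0],[0,-0.58,0]], rotation=[[0,0,0],[0,0,0],[0,0,0],[0,0,0]], grip=[0,0,0,0])

```text
time_s: 28.4
position: [0.6011, 0.1136, 0.1311]
tcp_rot: [[-0.253, -0.002, 0.967], [-0.967, 0.001, -0.253], [-0.0, -1.0, -0.002]]
force: [0.1, -0.8, 0.3]
opening: 0.393
```

>>> arm_command(translation=[[0.5,0,-0.13],[0.682,0,-0.177]], rotation=[[0,0,0],[0,0,0]], grip=[0,0])

```text
time_s: 28.6
position: [0.5729, 0.0629, 0.132]
tcp_rot: [[-0.253, -0.0, 0.967], [-0.967, -0.0, -0.253], [0.0, -1.0, -0.0]]
force: [0.6, -0.2, -0.5]
opening: 0.479
```

>>> arm_command(translation=[[0.5,0,-0.13],[0.682,0,-0.177]], rotation=[[0,0,0],[0,0,0]], grip=[0,0])

```text
time_s: 28.8
position: [0.5446, 0.0132, 0.131]
tcp_rot: [[-0.255, -0.002, 0.967], [-0.967, 0.0, -0.255], [0.0, -1.0, -0.003]]
force: [-0.0, 1.0, 0.0]
opening: 0.497
```

>>> arm_command(translation=[[0.5,0,-0.13],[0.682,0,-0.177],[0.682,0,-0.177],[0.682,0,-0.177],[0.682,0,-0.177]], rotation=[[0,-0.14,0],[0,-0.28,0],[0,-0.42,0],[0,-0.56,0],[0,-0.7,0]], grip=[0,0,0,0,0])

```text
time_s: 29.3
position: [0.5193, -0.0344, 0.1313]
tcp_rot: [[0.464, 0.0, 0.886], [-0.886, 0.001, 0.464], [-0.001, -1.0, 0.001]]
force: [0.2, -0.4, -0.8]
opening: 0.499
```

>>> arm_command(translation=[[0,0,0],[0,0,0],[0,0,0]], rotation=[[0,-0.14,0],[0,-0.277,0],[0,-0.277,0]], grip=[0,0,0])

```text
time_s: 29.6
position: [0.5192, -0.0341, 0.1313]
tcp_rot: [[0.694, 0.0, 0.72], [-0.72, 0.001, 0.694], [-0.0, -1.0, 0.001]]
force: [0.1, 0.5, -0.5]
opening: 0.498
```

```bash
python3 - <<'E'
from h import *
st((.519,-.0347),-46,.0875); print(bot.read_state()['tau'][5])
E
```

```text
t 29.6 p [ 0.5192 -0.0341  0.1313] yaw -46.06 F [ 0.1  0.5 -0.5] M [-0.107 -0.018 -0.012] op 43.3 q [-16.  32. 103.   0.  45. -60.]
share [ 0.003  0.548 -0.007] ry -0.001
-0.5342653021216393
```

>>> arm_command(translation=[[0,0.3,-0.007],[0,0.54,-0.007],[0,0.54,-0.007],[0,0.54,-0.007],[0,0.54,-0.007]], rotation=[[0,0,0],[0,0,0],[0,0,0],[0,0,0],[0,0,0]], grip=[0,0.3,1,1,1])

```text
time_s: 30.1
position: [0.5192, -0.0349, 0.0892]
tcp_rot: [[0.694, 0.001, 0.72], [-0.72, -0.0, 0.694], [0.001, -1.0, 0.001]]
force: [0.5, 0.0, -1.2]
opening: 0.224
```

>>> arm_command(translation=[[0,0,0],[0,0,0],[0,0,0]], rotation=[[0,0,0],[0,0,0],[0,0,0]], grip=[1,1,1])

```text
time_s: 30.4
position: [0.5189, -0.0351, 0.0893]
tcp_rot: [[0.695, 0.001, 0.719], [-0.719, -0.001, 0.695], [0.001, -1.0, 0.0]]
force: [-1.0, -0.9, 3.8]
opening: 0.112
```

```bash
python3 - <<'E'
from h import *
st(); print(bot.read_state()['tau'][5])
E
```

```text
t 30.4 p [ 0.5189 -0.0351  0.0893] yaw -46.0 F [-1.  -0.9  3.8] M [-0.334  0.166  0.052] op 9.7 q [-16.  36. 104.  -0.  39. -60.]
0.04550463636405766
```

>>> arm_command(translation=[[0,0.005,0],[0,0.01,-0.01],[0,0.015,-0.02],[0,0.02,-0.02]], rotation=[[0,0.1,0],[0,0.2,0],[0,0.3,0],[0,0.4,0]], grip=[1,1,1,1])

```text
time_s: 30.8
position: [0.5181, -0.0357, 0.0877]
tcp_rot: [[0.337, 0.002, 0.941], [-0.941, 0.0, 0.337], [0.001, -1.0, 0.002]]
force: [-0.0, 0.9, 4.0]
opening: 0.113
```

```bash
python3 - <<'E'
from h import *
st(); print(bot.read_state()['tau'][5])
E
```

```text
t 30.8 p [ 0.5181 -0.0357  0.0877] yaw -70.29 F [-0.   0.9  4. ] M [0.082 0.066 0.048] op 9.8 q [-16.  36. 105.   0.  39. -36.]
-0.6389972940087318
```

>>> arm_command(translation=[[0,0.003,-0.01],[0,0.005,-0.01]], rotation=[[0,0.05,0],[0,0.1,0]], grip=[1,1])

```text
time_s: 31.0
position: [0.5179, -0.0358, 0.0873]
tcp_rot: [[0.239, 0.003, 0.971], [-0.971, 0.0, 0.239], [0.0, -1.0, 0.003]]
force: [1.0, 2.5, 1.3]
opening: 0.115
```

```bash
python3 - <<'E'
from h import *
st(); print(bot.read_state()['tau'][5])
E
```

```text
t 31.0 p [ 0.5179 -0.0358  0.0873] yaw -76.19 F [1.  2.5 1.3] M [ 0.298 -0.15   0.047] op 10.0 q [-16.  36. 105.   0.  39. -30.]
-0.2903247904032469
```

>>> arm_command(translation=[[0,0.003,0],[0,0.005,0]], rotation=[[0,0.05,0],[0,0.1,0]], grip=[1,1])

```text
time_s: 31.2
position: [0.5177, -0.0359, 0.0869]
tcp_rot: [[0.136, 0.003, 0.991], [-0.991, 0.0, 0.136], [0.0, -1.0, 0.003]]
force: [0.6, 2.3, 4.3]
opening: 0.114
```

```bash
python3 - <<'E'
from h import *
st(); print(bot.read_state()['tau'][5])
E
```

```text
t 31.2 p [ 0.5177 -0.0359  0.0869] yaw -82.17 F [0.6 2.3 4.3] M [ 0.252 -0.042  0.022] op 9.9 q [-16.  36. 105.   0.  39. -24.]
-0.2909159939736128
```

>>> arm_command(translation=[[0,0.002,0],[0,0.003,0]], rotation=[[0,0.03,0],[0,0.06,0]], grip=[1,1])

```text
time_s: 31.4
position: [0.5176, -0.0358, 0.0869]
tcp_rot: [[0.075, 0.003, 0.997], [-0.997, 0.0, 0.075], [0.0, -1.0, 0.003]]
force: [-0.1, 1.5, 5.3]
opening: 0.114
```

```bash
python3 - <<'E'
from h import *
st(); print(bot.read_state()['tau'][5])
E
```

```text
t 31.4 p [ 0.5176 -0.0358  0.0869] yaw -85.7 F [-0.1  1.5  5.3] M [0.183 0.047 0.188] op 9.9 q [-16.  36. 105.   0.  39. -21.]
-0.06293793674558401
```

>>> arm_command(translation=[[0,0.001,0],[0,0.001,0]], rotation=[[0,0.025,0],[0,0.05,0]], grip=[1,1])

```text
time_s: 31.6
position: [0.5175, -0.0358, 0.0869]
tcp_rot: [[0.023, 0.002, 1.0], [-1.0, 0.0, 0.023], [-0.0, -1.0, 0.002]]
force: [-0.5, 2.5, 5.5]
opening: 0.115
```

```bash
python3 - <<'E'
from h import *
st(); print(bot.read_state()['tau'][5])
E
```

```text
t 31.6 p [ 0.5175 -0.0358  0.0869] yaw -88.66 F [-0.5  2.5  5.5] M [0.181 0.101 0.241] op 10.0 q [-16.  36. 105.   0.  39. -18.]
0.03766575478948653
```

>>> arm_command(translation=[[0,0.001,0],[0,0.001,0]], rotation=[[0,0.02,0],[0,0.03,0]], grip=[1,1])

```text
time_s: 31.8
position: [0.5175, -0.0359, 0.0869]
tcp_rot: [[-0.007, 0.002, 1.0], [-1.0, 0.0, -0.007], [-0.0, -1.0, 0.002]]
force: [0.0, 1.7, 5.8]
opening: 0.114
```

```bash
python3 - <<'E'
from h import *
st(); print(bot.read_state()['tau'][5])
E
```

```text
t 31.8 p [ 0.5175 -0.0359  0.0869] yaw -90.41 F [0.  1.7 5.8] M [0.16  0.063 0.257] op 9.9 q [-16.  36. 105.   0.  39. -16.]
0.21387424785643816
```

>>> arm_command(translation=[[0,0,0],[0,0,0],[0,0,0]], rotation=[[0,0.02,0],[0,0.03,0],[0,0.03,0]], grip=[1,1,1])

```text
time_s: 32.1
position: [0.5174, -0.0358, 0.0868]
tcp_rot: [[-0.038, 0.002, 0.999], [-0.999, -0.0, -0.038], [-0.0, -1.0, 0.002]]
force: [0.2, 2.0, 6.2]
opening: 0.114
```

```bash
python3 - <<'E'
from h import *
st(); print(bot.read_state()['tau'][5])
E
```

```text
t 32.1 p [ 0.5174 -0.0358  0.0868] yaw -92.18 F [0.2 2.  6.2] M [0.217 0.071 0.308] op 9.9 q [-16.  36. 105.   0.  39. -14.]
0.3002655878663063
```

>>> arm_command(translation=[[0,0,0],[0,0,0],[0,0,0],[0,-0.4,0],[0,-0.9,0]], rotation=[[0,0,0],[0,0,0],[0,0,0],[0,0,0],[0,0,0]], grip=[0,0,0,0,0])

```text
time_s: 32.6
position: [0.515, -0.0359, 0.1566]
tcp_rot: [[-0.039, -0.006, 0.999], [-0.999, 0.002, -0.039], [-0.002, -1.0, -0.006]]
force: [0.4, -0.7, -0.6]
opening: 0.461
```

>>> arm_command(translation=[[0.4,-0.4,0],[0.8,-0.8,0]], rotation=[[0,0,0],[0,0,0]], grip=[0,0])

```text
time_s: 32.8
position: [0.5138, -0.1001, 0.2229]
tcp_rot: [[-0.036, -0.0, 0.999], [-0.999, 0.0, -0.036], [-0.0, -1.0, -0.0]]
force: [0.3, -0.2, -0.2]
opening: 0.495
```

>>> arm_command(translation=[[0.4,0,-0.4],[0.8,0,-0.8],[0.8,0,-0.8]], rotation=[[0,0,0],[0,0,0],[0,0,0]], grip=[0,0,0])

```text
time_s: 33.1
position: [0.4442, -0.164, 0.2216]
tcp_rot: [[-0.044, -0.003, 0.999], [-0.999, 0.0, -0.044], [-0.0, -1.0, -0.003]]
force: [-0.3, 0.6, -0.5]
opening: 0.499
```

```bash
python3 - <<'E'
from h import *
from ref import *
S=cap('scene'); G=prep([S,]); st()
for n,xy,y in (('a',(.5031,.1040),-76.7),('b',(.602,.1135),-104.6),('c',(.618,-.025),-81.3),('d',(.518,-.0355),-92.2)):
    sc=[(round(score(G,*xy,.056,np.radians(y+k))),k) for k in range(-24,25,4)]; print(n,sorted(sc)[-3:])
cv2.imwrite('pics/f.png',cv2.resize(S[0]['image'][150:290,260:440],None,fx=4,fy=4,interpolation=2))
E
```

```text
t 33.15 p [ 0.446  -0.1629  0.2217] yaw -92.49 F [0.8 0.3 0.6] M [-0.072  0.054  0.048] op 43.3 q [-34.  21. 105.   0.  55. -31.]
a [(91, 12), (96, 4), (97, 8)]
b [(92, 12), (94, 4), (94, 8)]
c [(108, 0), (111, 8), (112, 4)]
d [(112, 0), (114, 4), (114, 8)]
```

View pics/f.png

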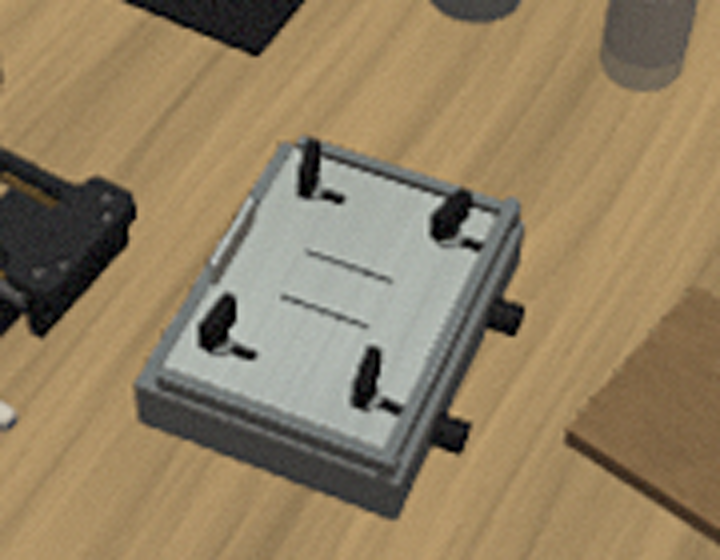

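```bash
python3 -c "
from rig import bot
print(bot.hand_in())"
```

```text
the job is handed in; nothing more can be done
None
```

I handed the job in at about 33 s of the 72 s allowed. The cover is home against the end stop and all four screws are tight.

**Cover:** I pushed it by its tab at about 2.5 N until it stopped moving. I then pressed to about 7 N to confirm it was against the stop, and it did not shift.

**First round:** each screw turned 30° in the order a, c, b, d. The camera confirmed this for b, c and d; a was hidden by the arm and was not checked.

**Second round:** again a, c, b, d, each turned until the moment climbed. Running moment was roughly 0.05–0.1 N m throughout.

| Screw | Final moment (N m) | Estimate above running (N m) |
|---|---|---|
| a | 0.38 | 0.3 |
| c | 0.34 | 0.26 |
| b | 0.36 | 0.27 |
| d | 0.31 | 0.25 |

**Last checks:**
- **Final picture:** the cover is against the stop between the guides. The arm is clear and touching nothing.
- **Screw a is the least certain:** it reads highest, at or just over the 0.2–0.3 N m band but below the 0.45 overtight mark. Sensor noise is about 0.03 N m, and I did not recheck it after the others went down.
- **Wing angles disagreed slightly:** in the final picture the wings sit about 4–8° short of the last tool angles. I put this down to give in the grip under load, so I went by the moment readings.
- **Level:** I did not measure whether the cover stayed level while it went down; I only followed the crosswise order.

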